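# Unhook the dry brackets and lock them in the push-latch case

## Robot

A 6-joint arm with a two-finger parallel gripper is mounted at the origin on a cart in front of the work surface, level with it; the furniture and walls round the work are solid. World frame = base frame: x ahead of the robot, y to its left, z up, the work surface at z = 0. Lengths are in m, angles in rad, forces in N, time in s.
With the tool pointing down it reaches from about 0.3 to 0.775 m from the base axis. Payload 14.6 kg.
Tool frame: the origin (TCP) lies at the very end of the fingers, on their centre line; the grasp point (between the pads) lies 19 mm behind it (grip_point_offset is the distance from the TCP to the grasp point, in m); z points along the fingers, x is the direction in which the jaws open and shut, and the axes are right-handed (so a half turn about z gives the same grasp; the last joint's range is limited). The gripper opens to 94 mm and grips with 3 to 60 N. Pads are 16 mm wide; open, the fingers measure 119 mm over their backs; the gripper's body (75 mm by 177 mm) begins 78 mm behind the grasp point.
Start: joints at [-1.407, 0.3, 1.521, -0, 1.321, -0.067], TCP at [0.126, -0.535, 0.205] pointing down, gripper open.
Joint ranges: [-3.03, 3.03], [-0.79, 2.21], [0.23, 2.52], [-1.04, 4.18], [0, 3.07], [-2.55, 2.55]. Speed limits (rad/s): [2.22, 2.22, 2.57, 3.14, 3.14, 3.14].

## Interface

Orientations are given as a 3x3 rotation matrix whose columns are the frame's x, y, z axes.
In Python, from station import get_state, capture, sign_off, look_for, place_of, grip_point_offset gives the robot as it stands.
- The arm moves only by the tool carry_out, never from a script. Its argument "series" is a list of rows, each an object of numbers: "fingers": the opening, from 0 (shut) to 1 (fully open); "x", "y", "z": the shift along the tool's x, y, z in m; "turn": the turn about the tool's z in degrees. A call has 1 to 12 rows; each row is the pose to reach, as a shift and turn from the pose commanded when the call began, along the tool's axes at that moment; what a row does not reach only later rows make up. A row lasts 1/8 s, in which the tool goes at most 62.5 mm and 10.7 degrees, less where a joint would pass 70% of its speed; a pose out of reach is approached as far as the arm can. A call with a gripper value outside its range is refused whole. The fingers move at their own pace and stop on an object; "force" is the grip in N (left out, the last holds). Time passes only in rows, so rows that repeat a pose let the fingers close. It gives the time, the measured TCP pose, the force and the opening at its end, in the units of the state.
- get_state(): the state, without advancing time (a new reading comes with each control period).
- capture(name): name is "side" or "top"; returns a dict with "pixels" (384x512x3 uint8, blue, green, red), "K" (3x3 intrinsics, pixels), "distortion" ([k1, k2, p1, p2, k3] as OpenCV has them; the pictures are not rectified), "origin" and "orientation" of the camera in the world. Camera axes: x right, y down, z forward; pixel columns grow to the right and rows downward; lengths in m; the calibration is good to about 2 mm. A picture is of the moment at which its call begins. There is no depth.
- sign_off(): hands the job in, once; it reports no verdict.
Trained networks look in a picture, given as the dict that the camera call returned (one of the last four; its "shot" number tells which), for a name from the list of things; names that differ only in an ending like _2 or _b are one class to them, and where a whole thing is asked for, a point or a joint stands for the part that bears it (a point fixed in the world has none). Each returns a list of dicts, best first, with "conf" (0 to 1); they miss things now and then, are a little off and sometimes report something else, mostly with a low value. They report only what shows in the picture. A call takes as long as a camera call. They do not tell look-alikes from the thing itself.
- look_for(name, picture): "box" ([centre column, centre row, width, height] in pixels, round what is visible of it).
- place_of(name, picture): "point" ([column, row] in pixels: a listed point, or the origin of a listed thing).
The state is a dict: "t": time; "joints": joint angles; "joint_velocities": joint speeds; "effort": joint torques, N m; "position": TCP position; "ee_rot": TCP orientation; "force": force on the tool from outside, world axes, zero at the start; "moment": the same for the moment, N m; "opening": finger opening in m.
Only numpy, scipy, OpenCV 4.12 (cv2) and the standard library are available. Lean on these libraries where they do the work, as an engineer would, in place of code of your own. Each camera call takes 0.05 s, during which the arm holds its last target.

## Task

The lid of the wooden case is held by a push latch: press its front edge down and let go so that it springs ajar, then fold the lid fully back. Take every bracket that hangs on the board off its screw (lift it, then draw its keyhole over the screw head) and put it in the open case. Then fold the lid down and press its front edge once more until the latch catches and the lid stays shut by itself; leave the sanding block, brush and screwdriver where they are.

Things in the scene. Friction and masses are not known exactly. Their poses are not given: they have to be found in the camera images.
- board: Low upright plywood board fixed on the worktop, 18 x 175 x 102 mm, foot behind it. Origin: on the worktop under the panel's middle; x points to its back; front face at x = -9 mm. Four screws stick out to -x, 92.5 mm above its origin, at y = 66, 22, -22, -66 mm: shank 5 mm thick and 6 mm long, then a head 10 mm wide, 3 mm thick. Brackets hang on two to four of them.
- case: Wooden case fixed on the worktop. Origin: on the worktop under its middle; x points to its hinged back. Inside 100 (x) x 176 (y) mm, floor 8 mm above the worktop, walls 6 mm thick up to z = 60 mm. With its deep lid closed it is 126 x 202 x 100 mm. Latch housing in front: x -56..-81, y -32..32 mm, up to z = 50 mm.
- lid (a joint): Lid angle (rad) about its back edge: 0 = latched shut; about 0.25 = unlatched, sprung ajar; 1.9 = fully back (it leans back past upright). Above 0.25 it stays where left (stiff hinge, 0.11 N m). Push latch: pressing to -0.05 (stop at -0.06) and letting go releases a latched lid; pressing a lid that is ajar to -0.03 (stop at -0.036) and letting go latches it. It starts latched; a latched lid cannot be pulled open.
- press_spot (a point): Where to press: on top of the lid, 18 mm behind the middle of its front edge, moving with the lid. Lid latched: 100 mm above the worktop. From latched press some 6 mm down to release; from ajar some 30 mm down, to 3 to 4 mm below the latched height, to latch. It takes about 5 N before the stop.
- handle (a point): Middle of the lid's handle: round steel bar 10 mm thick, 90 mm long along the lid's y, 32 mm in front of the lid's front face, held by arms at its ends; moves with the lid. Lid latched: 88 mm above the worktop; pinch it from above across its thickness, it turns in the grip as the lid swings.
- lid_hinge (a point): Point on the hinge line of the lid, in the middle of the case's back edge, 56 mm above the worktop; the hinge line runs along the case's y.
- bracket_0: Grey steel bracket, 0.12 kg, one of up to four alike (None if absent). z up, x towards its back plate. Origin: underside of the foot, below the spot to grip. Foot x -20..40, y -12..12 mm, 4 mm thick. Web along its middle, 10 mm thick (y -5..5), x -16..36 mm, up to z = 33 mm: pinch it across y from above. Back plate x 36..40, y -12..12, z 4..72 mm, with a keyhole (see bracket_1).
- sanding_block: Bystander, to be left where it is: brown sanding block, 65 x 101 x 32 mm, origin under its middle.
- flat_brush: Bystander, to be left where it is: flat brush lying down, 58 x 204 x 14 mm, origin under its middle.
- screwdriver: Bystander, to be left where it is: screwdriver, 26 x 172 x 23 mm, origin under its middle.
- bracket_1: Like bracket_0. Keyhole of all brackets, in the middle of the back plate: slot 7 mm wide from z = 50 to 64 mm; below it an opening 17 x 17 mm, centre z = 41.5 mm.
- bracket_2: Like bracket_0. All hang with the top of the slot on a screw of the board, foot 31 mm above the worktop, leaning forward some 2 degrees; raised by 20 mm, the opening is level with the screw head and the bracket can be drawn off along its -x (at least 12 mm).
- bracket_3: Like bracket_0.
Not all that is in view belongs to the job. What is shaped like the bracket_1 but yellow is not meant.

How it is judged:
On the way, in this order (a step that is already met when the one before it is completed fails the run):
1. the push latch is released and the lid has sprung ajar (past 0.12 rad) (value of joint lid above 0.12 rad), for 0.2 s.
2. the lid is folded back (past 1.5 rad) (value of joint lid above 1.5 rad), for 0.2 s.
3. every bracket is in the case, with the lid still up (value of joint lid above 1 rad and x of bracket_0 in the frame of case between -0.05 and 0.05 m and y of bracket_0 in the frame of case between -0.088 and 0.088 m and z of bracket_0 in the frame of case between 0 and 0.07 m and x of bracket_1 in the frame of case between -0.05 and 0.05 m and y of bracket_1 in the frame of case between -0.088 and 0.088 m and z of bracket_1 in the frame of case between 0 and 0.07 m and x of bracket_2 in the frame of case between -0.05 and 0.05 m and y of bracket_2 in the frame of case between -0.088 and 0.088 m and z of bracket_2 in the frame of case between 0 and 0.07 m and x of bracket_3 in the frame of case between -0.05 and 0.05 m and y of bracket_3 in the frame of case between -0.088 and 0.088 m and z of bracket_3 in the frame of case between 0 and 0.07 m), for 0.2 s.
At the end, for the whole second after the job is handed in: The lid is latched shut (its angle within 0.03 rad of 0 and staying so by itself) and every bracket present lies at rest in the case: its origin at most 50 mm in x and 88 mm in y from the case's middle and less than 70 mm above the worktop (value of joint lid between -0.03 and 0.03 rad and x of bracket_0 in the frame of case between -0.05 and 0.05 m and y of bracket_0 in the frame of case between -0.088 and 0.088 m and z of bracket_0 in the frame of case between 0 and 0.07 m and x of bracket_1 in the frame of case between -0.05 and 0.05 m and y of bracket_1 in the frame of case between -0.088 and 0.088 m and z of bracket_1 in the frame of case between 0 and 0.07 m and x of bracket_2 in the frame of case between -0.05 and 0.05 m and y of bracket_2 in the frame of case between -0.088 and 0.088 m and z of bracket_2 in the frame of case between 0 and 0.07 m and x of bracket_3 in the frame of case between -0.05 and 0.05 m and y of bracket_3 in the frame of case between -0.088 and 0.088 m and z of bracket_3 in the frame of case between 0 and 0.07 m and linear speed of each of bracket_0, bracket_1, bracket_2, bracket_3 below 0.02 m/s); the robot touches nothing.
It fails at once if sanding block moved by more than 3 cm (distance of sanding_block from where it was at the start of the episode above 0.03 m).
It fails at once if flat brush moved by more than 3 cm (distance of flat_brush from where it was at the start of the episode above 0.03 m).
It fails at once if screwdriver moved by more than 3 cm (distance of screwdriver from where it was at the start of the episode above 0.03 m).
Of bracket_0, bracket_1, bracket_2, bracket_3 only 2 to 4 are there at a start; the rules pass over those that are not, and their reading is None.
At some moment in a run one of bracket_0, bracket_1, bracket_2, bracket_3 may be knocked a few centimetres aside while the robot is not near it.
Once in a run the grip may slacken for a moment while it holds something.
It also fails if it takes over 210 s, if anything falls off the work surface, if the arm or the gripper's body presses on something with over 40 N, if the wrist force passes 120 N, or if a joint passes its speed limit or range.

## Working session

There is one attempt and no reset: what is moved stays moved. The work goes in short steps, Python scripts to look and compute and a tool call to move; the robot and the scene stay as the last step left them, time stands still between calls to the robot, and variables do not carry over. Pictures are saved under pics/ and viewed, and the job is handed in when it is done.

Besides the shell and the picture viewer there is one more tool, called as name(argument=value, ...) on one line, values as JSON. carry_out: Moves the arm, as the interface text tells. Its arguments: {"type":"object","properties":{"series":{"type":"array","items":{"type":"object","properties":{"fingers":{"type":"number"},"x":{"type":"number"},"y":{"type":"number"},"z":{"type":"number"},"turn":{"type":"number"}}}},"force":{"type":"number"}},"required":["series"]}

```bash
mkdir -p pics; ls; cat > h.py <<'E'
import numpy as np, cv2
from station import *
def cam(p):
    return np.array(p["K"]),np.array(p["distortion"]),np.array(p["origin"]),np.array(p["orientation"])
def ray(p,px):
    K,D,o,R=cam(p)
    u=cv2.undistortPoints(np.array([[px]],float),K,D)[0,0]
    d=R@np.array([u[0],u[1],1]); return o,d/np.linalg.norm(d)
def onz(p,px,z):
    o,d=ray(p,px); return o+d*(z-o[2])/d[2]
def tri(rs):
    A=np.zeros((3,3));b=np.zeros(3)
    for o,d in rs:
        P=np.eye(3)-np.outer(d,d);A+=P;b+=P@o
    x=np.linalg.solve(A,b); return x,[np.linalg.norm((np.eye(3)-np.outer(d,d))@(x-o)) for o,d in rs]
def proj(p,X):
    K,D,o,R=cam(p)
    Xc=(np.atleast_2d(X)-o)@R
    return cv2.projectPoints(Xc.reshape(-1,1,3),np.zeros(3),np.zeros(3),K,D)[0][:,0]
E
python3 - <<'E'
from h import *
s=get_state();print(s["t"],s["position"],np.round(s["ee_rot"],3),s["opening"],s["force"],grip_point_offset)
for n in("side","top"):
    p=capture(n);cv2.imwrite(f"pics/{n}0.png",p["pixels"]);print(n,np.round(p["origin"],3),np.round(p["orientation"],3).tolist())
    for k in("board","case","lid","bracket_0","sanding_block","flat_brush","screwdriver"):
        print(k,[(np.round(q["point"],1).tolist(),round(q["conf"],2)) for q in place_of(k,p)])
    for k in("press_spot","handle","lid_hinge"):
        print(k,[(np.round(q["point"],1).tolist(),round(q["conf"],2)) for q in place_of(k,p)])
E
```

```text
pics
0.0 [ 0.1257872  -0.53515278  0.20486599] [[ 0.229 -0.973 -0.   ]
 [-0.973 -0.229  0.001]
 [-0.001 -0.    -1.   ]] 0.09426257921897337 [ 0.11665252 -0.16108377  0.39301641] 0.0188
side [ 0.181 -1.06   0.546] [[0.957, -0.101, 0.273], [-0.291, -0.356, 0.888], [0.007, -0.929, -0.37]]
board [([243.6, 194.3], 0.95)]
case [([238.7, 210.9], 0.22)]Traceback (most recent call last):
  File "<stdin>", line 6, in <module>
ValueError: it knows: board, bracket, case, flat_brush, handle, lid_hinge, press_spot, sanding_block, screwdriver
```

```bash
python3 - <<'E'
from h import *
for n in("side","top"):
    p=capture(n);cv2.imwrite(f"pics/{n}0.png",p["pixels"]);print(n,np.round(p["origin"],3),np.round(p["orientation"],3).tolist())
    for k in("board","case","bracket_0","sanding_block","flat_brush","screwdriver","press_spot","handle","lid_hinge"):
        print(k,[(np.round(q["point"],1).tolist(),round(q["conf"],2)) for q in place_of(k,p)])
    print([(np.round(q["box"],1).tolist(),round(q["conf"],2)) for q in look_for("bracket_0",p)])
E
```

```text
side [ 0.181 -1.06   0.546] [[0.957, -0.101, 0.273], [-0.291, -0.356, 0.888], [0.007, -0.929, -0.37]]
board [([239.9, 194.2], 0.67)]
case [([276.6, 237.7], 0.77), ([293.5, 203.7], 0.73)]
bracket_0 [([210.0, 222.3], 0.85), ([231.3, 187.5], 0.58), ([231.2, 191.3], 0.55), ([204.3, 177.2], 0.46)]
sanding_block []
flat_brush [([188.5, 198.1], 0.7)]
screwdriver [([241.3, 288.5], 0.65), ([223.8, 184.3], 0.33)]
press_spot [([257.8, 202.5], 0.61)]
handle []
lid_hinge [([299.4, 213.8], 0.68)]
[([212.2, 174.1, 16.7, 24.1], 0.78), ([227.2, 175.6, 21.6, 24.5], 0.74), ([237.2, 182.5, 21.0, 30.8], 0.54), ([215.1, 204.6, 21.1, 32.2], 0.52), ([234.4, 179.7, 12.1, 24.7], 0.48)]
top [0.423 0.05  1.543] [[-0.019, -0.996, 0.082], [-1.0, 0.018, -0.019], [0.017, -0.082, -0.996]]
board [([183.6, 195.4], 0.72), ([276.9, 190.3], 0.4)]
case [([277.7, 189.2], 0.98), ([216.4, 158.6], 0.73)]
bracket_0 [([188.5, 211.0], 0.55), ([232.3, 237.8], 0.52), ([174.1, 212.8], 0.49), ([204.9, 206.6], 0.47), ([137.9, 220.4], 0.47)]
sanding_block [([215.0, 157.8], 0.57)]
flat_brush [([186.1, 250.7], 0.74)]
screwdriver [([344.7, 239.6], 0.73)]
press_spot [([280.3, 203.2], 0.64)]
handle []
lid_hinge [([344.1, 241.1], 0.23)]
[([189.6, 208.8, 9.8, 20.4], 0.63), ([174.8, 209.5, 9.4, 15.4], 0.55), ([233.1, 234.5, 21.1, 12.0], 0.53), ([138.3, 220.3, 15.4, 16.2], 0.51), ([203.5, 203.6, 10.0, 20.3], 0.44)]
```

View pics/side0.png

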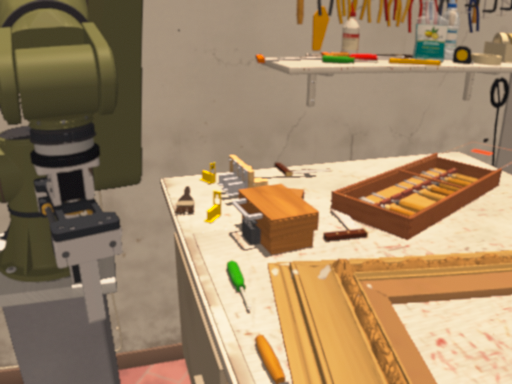

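View pics/top0.png

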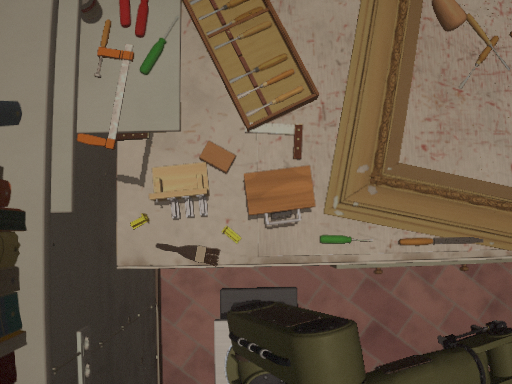

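```bash
python3 - <<'E'
from h import *
p=cv2.imread("pics/top0.png");c=p[140:270,120:330]
cv2.imwrite("pics/c1.png",cv2.resize(c,None,fx=3.8,fy=3.8,interpolation=cv2.INTER_CUBIC))
p=cv2.imread("pics/side0.png");c=p[145:265,170:330]
cv2.imwrite("pics/c2.png",cv2.resize(c,None,fx=5,fy=5,interpolation=cv2.INTER_CUBIC))
E
```

```text
(no output)
```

View pics/c1.png

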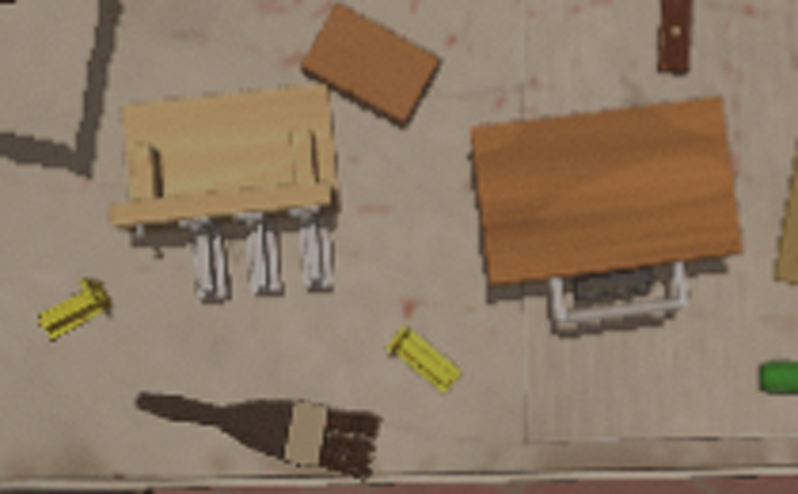

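View pics/c2.png

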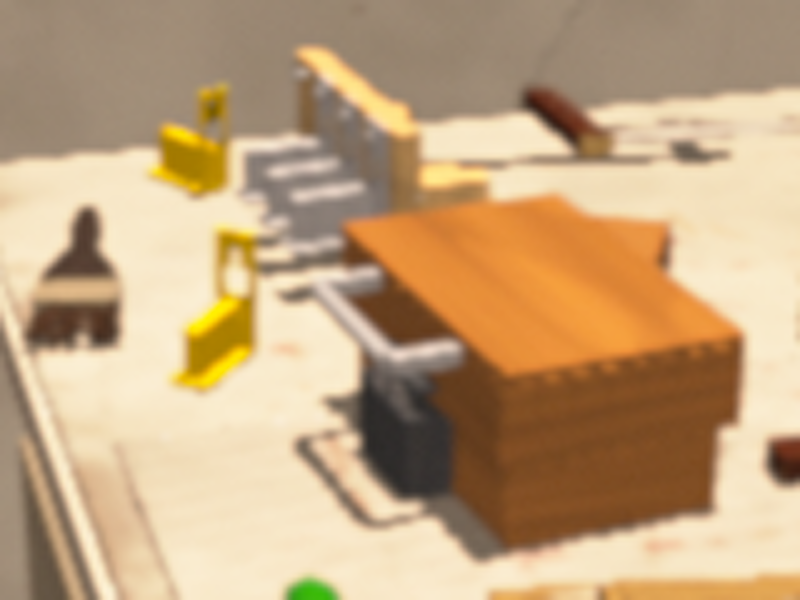

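```bash
cat > fit.py <<'E'
from h import *
from scipy.optimize import least_squares
t=capture("top");s=capture("side")
T=lambda a:np.array(a)/3.8+[120,140]
S=lambda a:np.array(a)/5+[170,145]
def W(q,L):
    c,sn=np.cos(q[2]),np.sin(q[2]);L=np.array(L,float)
    return np.c_[q[0]+c*L[:,0]-sn*L[:,1],q[1]+sn*L[:,0]+c*L[:,1],L[:,2]]
def fit(obs,x0):
    f=lambda q:np.concatenate([(proj(p,W(q,L))-px).ravel() for p,px,L in obs])
    r=least_squares(f,x0,loss="soft_l1");print(np.round(r.x,4),"res",np.round(r.fun,1));return r.x
if __name__=="__main__":
    cl=[(63,101,100),(63,-101,100),(-63,-101,100),(-63,101,100)]
    cl=np.array(cl)/1e3
    for obs in ([(t,T([(472,128),(722,97),(742,252),(490,283)]),cl)],[(s,S([(555,196),(740,332),(502,375),(345,228)]),cl)]):
        fit(obs,[.43,-.05,0])
    o=[(t,T([(472,128),(722,97),(742,252),(490,283)]),cl),(s,S([(555,196),(740,332),(502,375),(345,228)]),cl)]
    fit(o,[.43,-.05,0])
    b=np.array([(9,87.5,102),(9,-87.5,102),(-9,-87.5,102),(-9,87.5,102)])/1e3
    o=[(t,T([(110,207),(333,185),(337,205),(112,228)]),b)]
    fit(o,[.43,.25,0])
    o.append((s,S([(296,52),(388,137),(418,132),(318,46)]),b[[3,2,1,0]]))
    fit(o,[.43,.25,0])
E
python3 fit.py
```

```text
[ 0.5512 -0.0538  0.1036] res [-0.5 -0.5  0.2 -0.3  0.5  0.3 -0.2  0.4]
[ 0.5499 -0.0548  0.1014] res [ 0.3 -0.8  1.1  0.3 -0.3  0.4 -1.3 -0.9]
[ 0.5507 -0.0538  0.102 ] res [-0.5 -0.4  0.3 -0.1  0.5  0.6 -0.2  0.6  0.5 -0.9  1.3  0.1 -0.1  0.2
 -1.1 -1. ]
[0.5433 0.2486 0.0829] res [ 0.4 -0.2 -0.2 -0.3 -0.7  0.4  0.4  0.2]
[0.5428 0.2486 0.0755] res [ 0.4 -0.3 -0.1  0.  -0.7  0.8  0.4  0.1 -0.6 -0.4  0.4 -0.4  0.2 -0.1
  0.4  0.3]
```

```bash
cat >> h.py <<'E'
CASE=np.array([.551,-.054,.102]); BOARD=np.array([.543,.2486,.079])
def inw(f,x,y):
    c,s=np.cos(f[2]),np.sin(f[2]); return np.array([f[0]+c*x-s*y,f[1]+s*x+c*y])
def go(x,y,z,yaw=None):
    """yaw: world angle (deg) of tool x"""
    st=get_state();R=np.array(st["ee_rot"]);d=R.T@(np.array([x,y,z])-st["position"])
    cur=np.degrees(np.arctan2(R[1,0],R[0,0]))
    tr=0 if yaw is None else -((yaw-cur+180)%360-180)
    print("shift",np.round(d,4),"turn",round(tr,1),"| cur",np.round(st["position"],4),"yaw",round(cur,1),"t",st["t"],"F",np.round(st["force"],1),"op",round(st["opening"],4))
E
python3 -c "
from h import *
print(inw(CASE,-.045,0))
go(*inw(CASE,-.045,0),.16,5.8)"
```

```text
[ 0.50623389 -0.05858205]
shift [-0.3771 -0.4794  0.0455] turn -82.6 | cur [ 0.1258 -0.5354  0.2054] yaw -76.8 t 1.35 F [0.4 1.2 0.8] op 0.0939
```

carry_out(series=[{"x": -0.05,"y": -0.06,"z": 0.005,"turn": -10,"fingers": 0},{"x": -0.1,"y": -0.13,"z": 0.01,"turn": -20,"fingers": 0},{"x": -0.14,"y": -0.18,"z": 0.01,"turn": -30,"fingers": 0},{"x": -0.19,"y": -0.24,"z": 0.02,"turn": -40,"fingers": 0},{"x": -0.23,"y": -0.29,"z": 0.02,"turn": -50,"fingers": 0},{"x": -0.28,"y": -0.35,"z": 0.03,"turn": -60,"fingers": 0},{"x": -0.32,"y": -0.41,"z": 0.03,"turn": -70,"fingers": 0},{"x": -0.35,"y": -0.45,"z": 0.04,"turn": -80,"fingers": 0},{"x": -0.377,"y": -0.479,"z": 0.045,"turn": -82.6,"fingers": 0},{"x": -0.377,"y": -0.479,"z": 0.045,"turn": -82.6,"fingers": 0},{"x": -0.377,"y": -0.479,"z": 0.045,"turn": -82.6,"fingers": 0},{"x": -0.377,"y": -0.479,"z": 0.045,"turn": -82.6,"fingers": 0}])

```text
t: 2.85
position: [0.5056, -0.0591, 0.1604]
ee_rot: [[0.995, 0.102, -0.0], [0.102, -0.995, -0.0], [-0.0, 0.0, -1.0]]
force: [-0.5, -0.6, 0.2]
opening: 0.0005
```

```bash
python3 -c "
from h import *
go(*inw(CASE,-.045,0),.0945,5.8)"
```

```text
shift [ 0.0008 -0.0005  0.0659] turn 0.0 | cur [ 0.5056 -0.0591  0.1604] yaw 5.8 t 2.85 F [-0.5 -0.6  0.2] op 0.0005
```

Press to about 6 mm below the latched height, then back up.

carry_out(series=[{"z": 0.04,"fingers": 0},{"z": 0.055,"fingers": 0},{"z": 0.06,"fingers": 0},{"z": 0.063,"fingers": 0},{"z": 0.065,"fingers": 0},{"z": 0.066,"fingers": 0},{"z": 0.066,"fingers": 0},{"z": 0.066,"fingers": 0}])

```text
schema error: expected keys fingers, x, y, z, turn
```

carry_out(series=[{"z": -0.01,"fingers": 0},{"z": -0.03,"fingers": 0},{"z": -0.07,"fingers": 0},{"z": -0.1,"fingers": 0},{"z": -0.1,"fingers": 0},{"z": -0.1,"fingers": 0}])

```text
schema error: expected keys fingers, x, y, z, turn
```

```bash
python3 - <<'E'
from h import *
p=capture("side");c=p["pixels"][145:265,170:330]
cv2.imwrite("pics/c3.png",cv2.resize(c,None,fx=5,fy=5,interpolation=cv2.INTER_CUBIC))
E
```

```text
(no output)
```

View pics/c3.png

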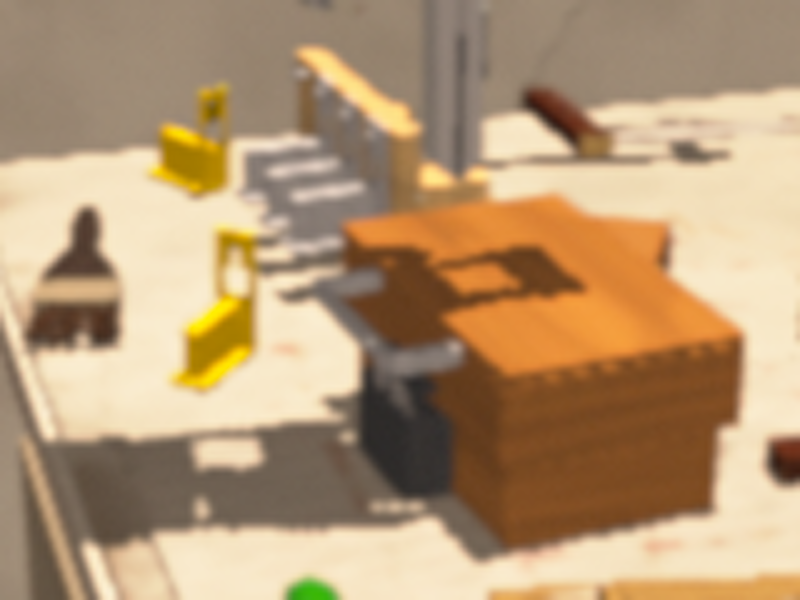

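The moves were refused because every row needs all five keys. The picture shows the lid still shut, so I'll repeat them with the full rows.

carry_out(series=[{"x": 0,"y": 0,"z": 0.04,"turn": 0,"fingers": 0},{"x": 0,"y": 0,"z": 0.055,"turn": 0,"fingers": 0},{"x": 0,"y": 0,"z": 0.06,"turn": 0,"fingers": 0},{"x": 0,"y": 0,"z": 0.063,"turn": 0,"fingers": 0},{"x": 0,"y": 0,"z": 0.065,"turn": 0,"fingers": 0},{"x": 0,"y": 0,"z": 0.066,"turn": 0,"fingers": 0},{"x": 0,"y": 0,"z": 0.066,"turn": 0,"fingers": 0}])

```text
t: 3.78
position: [0.5061, -0.0592, 0.0958]
ee_rot: [[0.995, 0.101, 0.001], [0.101, -0.995, -0.0], [0.001, 0.001, -1.0]]
force: [-3.0, -0.1, 3.4]
opening: 0.0005
```

carry_out(series=[{"x": 0,"y": 0,"z": -0.01,"turn": 0,"fingers": 0},{"x": 0,"y": 0,"z": -0.03,"turn": 0,"fingers": 0},{"x": 0,"y": 0,"z": -0.07,"turn": 0,"fingers": 0},{"x": 0,"y": 0,"z": -0.1,"turn": 0,"fingers": 0.2},{"x": 0,"y": 0,"z": -0.1,"turn": 0,"fingers": 0.23},{"x": 0,"y": 0,"z": -0.1,"turn": 0,"fingers": 0.23}])

```text
t: 4.53
position: [0.5057, -0.0588, 0.1942]
ee_rot: [[0.995, 0.101, -0.0], [0.101, -0.995, 0.0], [-0.0, -0.0, -1.0]]
force: [-1.1, 0.1, -0.1]
opening: 0.021
```

```bash
python3 - <<'E'
from h import *
go(.506,-.0586,.18,5.8)
p=capture("side");c=p["pixels"][145:265,170:330]
cv2.imwrite("pics/c4.png",cv2.resize(c,None,fx=5,fy=5,interpolation=cv2.INTER_CUBIC))
E
```

```text
shift [ 0.0004 -0.0002  0.0142] turn 0.0 | cur [ 0.5057 -0.0588  0.1942] yaw 5.8 t 4.525 F [-1.1  0.1 -0.1] op 0.021
```

View pics/c4.png

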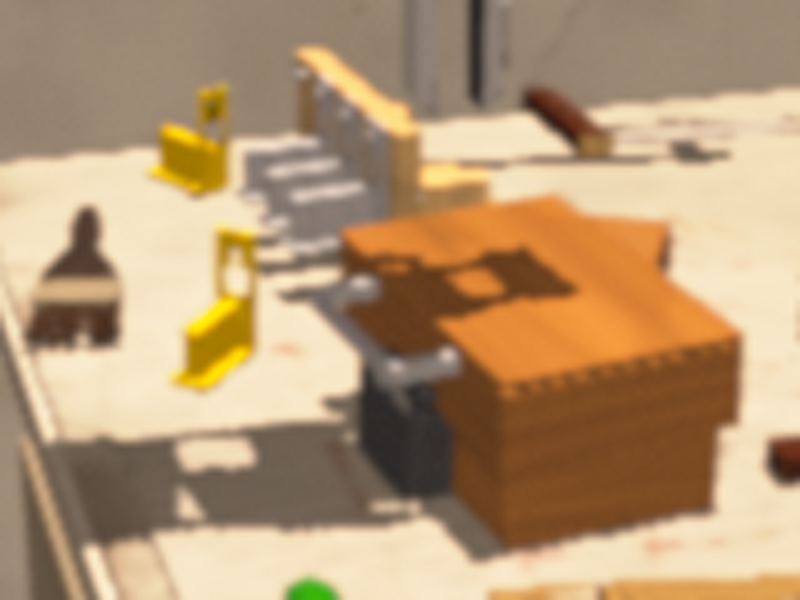

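carry_out(series=[{"x": 0,"y": 0,"z": 0,"turn": 0,"fingers": 0.23},{"x": 0,"y": 0,"z": 0,"turn": 0,"fingers": 0.23},{"x": 0,"y": 0,"z": 0,"turn": 0,"fingers": 0.23},{"x": 0,"y": 0,"z": 0,"turn": 0,"fingers": 0.23}])

```text
t: 5.08
position: [0.5059, -0.0588, 0.1944]
ee_rot: [[0.995, 0.101, -0.0], [0.101, -0.995, 0.0], [-0.0, -0.0, -1.0]]
force: [-0.1, 0.3, -0.4]
opening: 0.0218
```

```bash
python3 - <<'E'
from h import *
p=capture("side");c=p["pixels"][145:265,170:330]
cv2.imwrite("pics/c5.png",cv2.resize(c,None,fx=5,fy=5,interpolation=cv2.INTER_CUBIC))
E
```

```text
(no output)
```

View pics/c5.png

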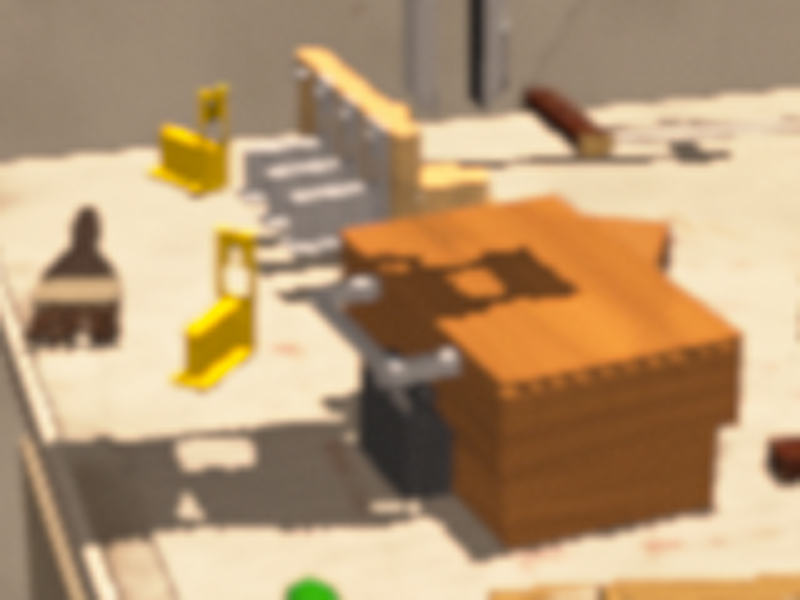

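The lid didn't spring, because the measured press reached only 4 mm. I'll press deeper.

carry_out(series=[{"x": 0,"y": 0,"z": 0.06,"turn": 0,"fingers": 0},{"x": 0,"y": 0,"z": 0.08,"turn": 0,"fingers": 0},{"x": 0,"y": 0,"z": 0.095,"turn": 0,"fingers": 0},{"x": 0,"y": 0,"z": 0.1,"turn": 0,"fingers": 0},{"x": 0,"y": 0,"z": 0.102,"turn": 0,"fingers": 0},{"x": 0,"y": 0,"z": 0.103,"turn": 0,"fingers": 0},{"x": 0,"y": 0,"z": 0.103,"turn": 0,"fingers": 0}])

```text
t: 6.0
position: [0.5057, -0.0589, 0.0934]
ee_rot: [[0.995, 0.102, -0.0], [0.102, -0.995, -0.0], [-0.0, 0.0, -1.0]]
force: [-14.0, 1.2, 19.8]
opening: 0.0005
```

carry_out(series=[{"x": 0,"y": 0,"z": -0.01,"turn": 0,"fingers": 0},{"x": 0,"y": 0,"z": -0.03,"turn": 0,"fingers": 0},{"x": 0,"y": 0,"z": -0.07,"turn": 0,"fingers": 0},{"x": 0,"y": 0,"z": -0.1,"turn": 0,"fingers": 0.2},{"x": 0,"y": 0,"z": -0.1,"turn": 0,"fingers": 0.23},{"x": 0,"y": 0,"z": -0.1,"turn": 0,"fingers": 0.23},{"x": 0,"y": 0,"z": -0.1,"turn": 0,"fingers": 0.23}])

```text
t: 6.88
position: [0.5055, -0.0587, 0.1905]
ee_rot: [[0.995, 0.101, -0.002], [0.101, -0.995, 0.0], [-0.002, -0.0, -1.0]]
force: [-0.1, 0.0, -0.0]
opening: 0.0215
```

```bash
python3 - <<'E'
from h import *
p=capture("side");c=p["pixels"][145:265,170:330]
cv2.imwrite("pics/c6.png",cv2.resize(c,None,fx=5,fy=5,interpolation=cv2.INTER_CUBIC))
E
```

```text
(no output)
```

View pics/c6.png

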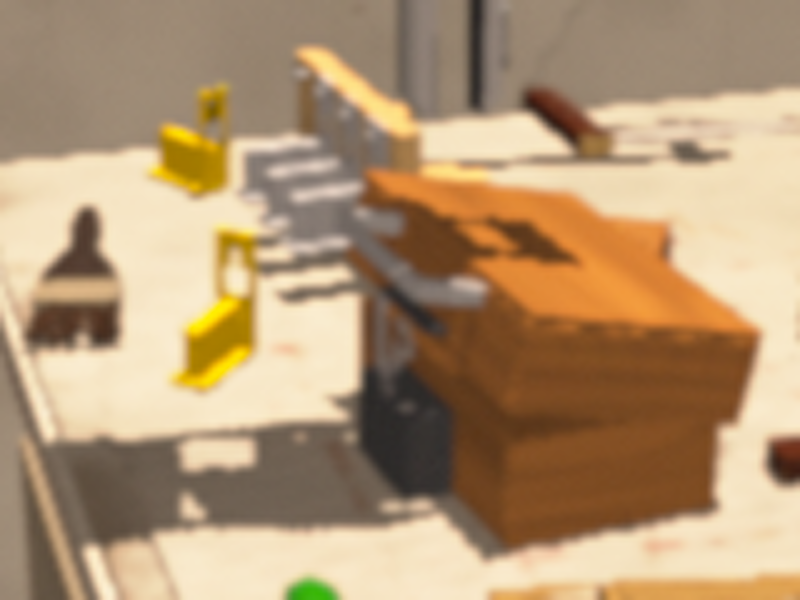

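```bash
cat > lid.py <<'E'
from fit import *
def lidpts(th,hx,P,hz=.056):
    P=np.array(P,float);c,s_=np.cos(th),np.sin(th);dx=P[:,0]-hx;dz=P[:,2]-hz
    L=np.c_[hx+c*dx+s_*dz,P[:,1],hz-s_*dx+c*dz]
    return W(CASE,L)
if __name__=="__main__":
    for p in(t,s):
        for k in("handle","press_spot","lid_hinge"): print(p["shot"],k,[(np.round(q["point"],1).tolist(),round(q["conf"],2)) for q in place_of(k,p)])
    cv2.imwrite("pics/c7.png",cv2.resize(t["pixels"][150:250,230:340],None,fx=7,fy=6,interpolation=cv2.INTER_CUBIC))
    im=cv2.resize(s["pixels"][145:265,170:330],None,fx=5,fy=5,interpolation=cv2.INTER_CUBIC)
    P=[(63,101,100),(63,-101,100),(-63,-101,100),(-63,101,100),(-95,45,88),(-95,-45,88)]
    for hx,c in((.056,(255,0,0)),(.063,(0,255,0))):
        q=(proj(s,lidpts(.25,hx,np.array(P)/1e3))-[170,145]+.5)*5
        for a in q: cv2.circle(im,tuple(int(v) for v in a),5,c,1)
    cv2.imwrite("pics/c8.png",im)
E
python3 lid.py
```

```text
10 handle [([284.2, 215.8], 0.66)]
10 press_spot [([281.0, 196.8], 0.84), ([343.3, 243.5], 0.28)]
10 lid_hinge []
11 handle [([246.3, 198.1], 0.6), ([294.0, 201.1], 0.55)]
11 press_spot [([264.3, 195.0], 0.79)]
11 lid_hinge [([296.2, 214.4], 0.66)]
```

View pics/c8.png

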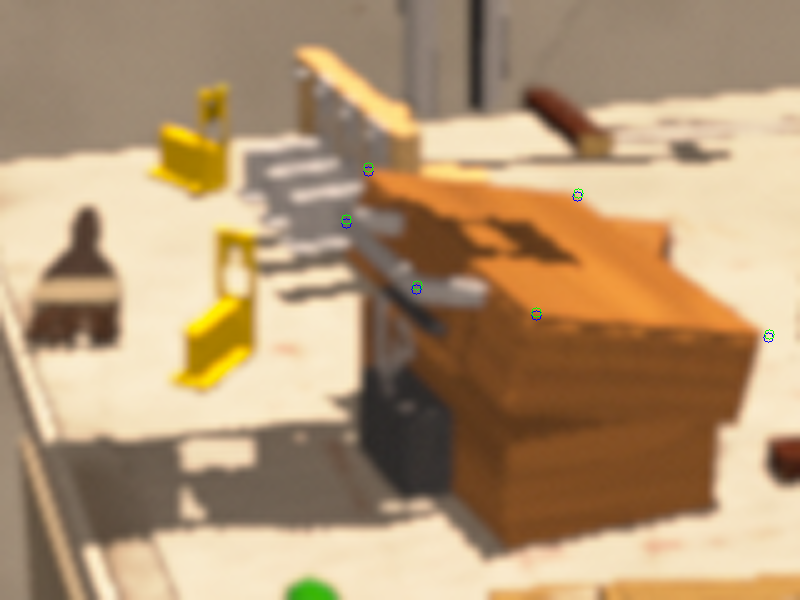

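View pics/c7.png

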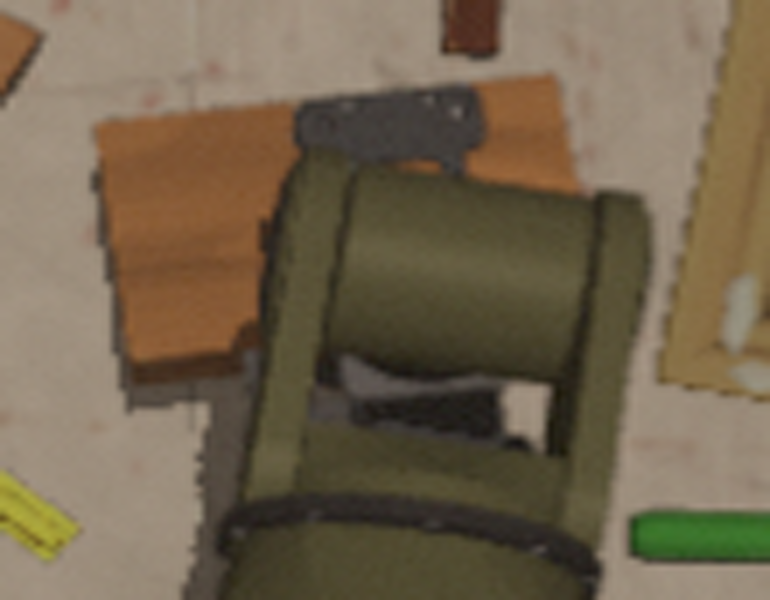

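```bash
python3 - <<'E'
from lid import *
for th in (0,.25):
  for hx in(.056,.063): print(th,hx,lidpts(th,hx,[(-.095,0,.088)]))
for hx in(.056,.063):
  d=[lidpts(th,hx,[(-.095,0,.088)])[0] for th in(.25,.4,.6,.8,1.0,1.2,1.4,1.6,1.75,1.85)]
  d=np.array(d);d-=d[0];print(np.round(np.c_[d[:,0]*np.cos(.102)+d[:,1]*np.sin(.102),d[:,2]]*1e3))
h=lidpts(.25,.06,[(-.095,0,.088)])[0]
go(h[0],h[1],h[2]+.04,5.84)
E
```

```text
0 0.056 [[ 0.45649376 -0.06367321  0.088     ]]
0 0.063 [[ 0.45649376 -0.06367321  0.088     ]]
0.25 0.056 [[ 0.46903937 -0.0623891   0.1243632 ]]
0.25 0.063 [[ 0.46925585 -0.06236694  0.12609502]]
[[  0.   0.]
 [ 12.  20.]
 [ 32.  43.]
 [ 56.  62.]
 [ 84.  76.]
 [113.  84.]
 [144.  86.]
 [175.  82.]
 [197.  75.]
 [211.  68.]]
[[  0.   0.]
 [ 12.  21.]
 [ 33.  46.]
 [ 58.  66.]
 [ 87.  80.]
 [118.  89.]
 [150.  91.]
 [182.  87.]
 [205.  80.]
 [219.  73.]]
shift [-0.0369 -0.0002  0.0261] turn -0.0 | cur [ 0.5059 -0.0588  0.1914] yaw 5.8 t 7.425 F [ 0.   0.  -0.6] op 0.0216
```

carry_out(series=[{"x": -0.037,"y": 0,"z": 0.0,"turn": 0,"fingers": 0.28},{"x": -0.037,"y": 0,"z": 0.01,"turn": 0,"fingers": 0.28},{"x": -0.037,"y": 0,"z": 0.03,"turn": 0,"fingers": 0.28},{"x": -0.037,"y": 0,"z": 0.05,"turn": 0,"fingers": 0.28},{"x": -0.037,"y": 0,"z": 0.065,"turn": 0,"fingers": 0.28},{"x": -0.037,"y": 0,"z": 0.077,"turn": 0,"fingers": 0.28},{"x": -0.037,"y": 0,"z": 0.077,"turn": 0,"fingers": 0.28}])

```text
t: 8.3
position: [0.4689, -0.0625, 0.1138]
ee_rot: [[0.995, 0.101, -0.001], [0.101, -0.995, 0.0], [-0.001, -0.0, -1.0]]
force: [-0.6, 1.2, 0.3]
opening: 0.0265
```

```bash
python3 - <<'E'
from h import *
p=capture("side");c=p["pixels"][145:265,170:330]
cv2.imwrite("pics/c9.png",cv2.resize(c,None,fx=5,fy=5,interpolation=cv2.INTER_CUBIC))
E
```

```text
(no output)
```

View pics/c9.png

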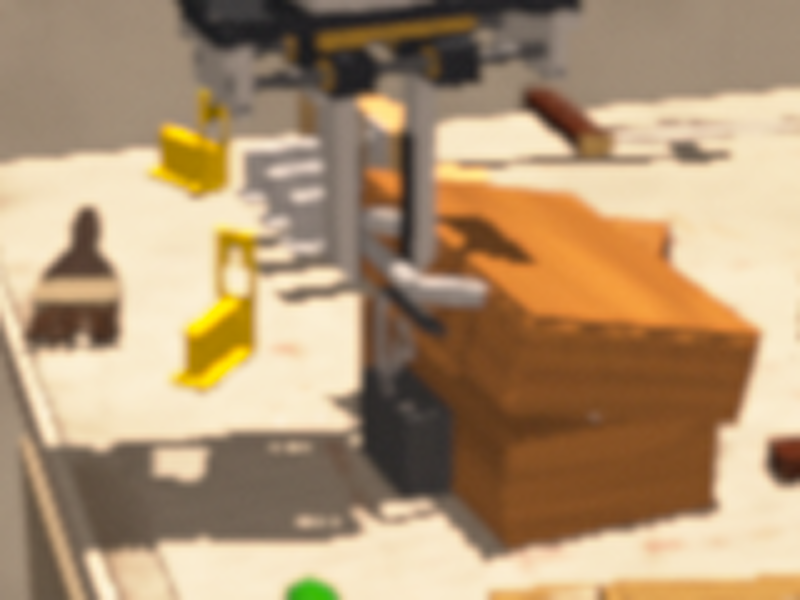

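The fingers straddle the bar at about (385,265) in the crop, so I'll close on it.

carry_out(force=15, series=[{"x": 0,"y": 0,"z": 0,"turn": 0,"fingers": 0},{"x": 0,"y": 0,"z": 0,"turn": 0,"fingers": 0},{"x": 0,"y": 0,"z": 0,"turn": 0,"fingers": 0},{"x": 0,"y": 0,"z": 0,"turn": 0,"fingers": 0}])

```text
t: 8.85
position: [0.4685, -0.0627, 0.1147]
ee_rot: [[0.995, 0.102, -0.001], [0.102, -0.995, -0.0], [-0.001, 0.0, -1.0]]
force: [-6.0, -1.0, 4.3]
opening: 0.0097
```

carry_out(series=[{"x": 0.006,"y": 0,"z": -0.01,"turn": 0,"fingers": 0},{"x": 0.012,"y": 0,"z": -0.02,"turn": 0,"fingers": 0},{"x": 0.022,"y": 0,"z": -0.033,"turn": 0,"fingers": 0},{"x": 0.032,"y": 0,"z": -0.045,"turn": 0,"fingers": 0},{"x": 0.044,"y": 0,"z": -0.055,"turn": 0,"fingers": 0},{"x": 0.057,"y": 0,"z": -0.064,"turn": 0,"fingers": 0},{"x": 0.071,"y": 0,"z": -0.072,"turn": 0,"fingers": 0},{"x": 0.086,"y": 0,"z": -0.078,"turn": 0,"fingers": 0},{"x": 0.1,"y": 0,"z": -0.083,"turn": 0,"fingers": 0},{"x": 0.115,"y": 0,"z": -0.087,"turn": 0,"fingers": 0},{"x": 0.115,"y": 0,"z": -0.087,"turn": 0,"fingers": 0}])

```text
t: 10.22
position: [0.5842, -0.0506, 0.2025]
ee_rot: [[0.995, 0.102, 0.002], [0.102, -0.995, 0.0], [0.002, -0.0, -1.0]]
force: [-1.1, 2.8, 7.5]
opening: 0.0093
```

carry_out(series=[{"x": 0.016,"y": 0,"z": -0.002,"turn": 0,"fingers": 0},{"x": 0.031,"y": 0,"z": -0.002,"turn": 0,"fingers": 0},{"x": 0.047,"y": 0,"z": -0.001,"turn": 0,"fingers": 0},{"x": 0.063,"y": 0,"z": 0.002,"turn": 0,"fingers": 0},{"x": 0.074,"y": 0,"z": 0.005,"turn": 0,"fingers": 0},{"x": 0.086,"y": 0,"z": 0.009,"turn": 0,"fingers": 0},{"x": 0.093,"y": 0,"z": 0.013,"turn": 0,"fingers": 0},{"x": 0.093,"y": 0,"z": 0.013,"turn": 0,"fingers": 0}])

```text
t: 11.22
position: [0.6767, -0.0413, 0.1888]
ee_rot: [[0.995, 0.102, 0.002], [0.102, -0.995, 0.0], [0.002, 0.0, -1.0]]
force: [3.6, 2.8, 3.8]
opening: 0.0095
```

```bash
python3 - <<'E'
from h import *
p=capture("side");c=p["pixels"][115:265,170:370]
cv2.imwrite("pics/d1.png",cv2.resize(c,None,fx=4,fy=4,interpolation=cv2.INTER_CUBIC))
E
```

```text
(no output)
```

View pics/d1.png

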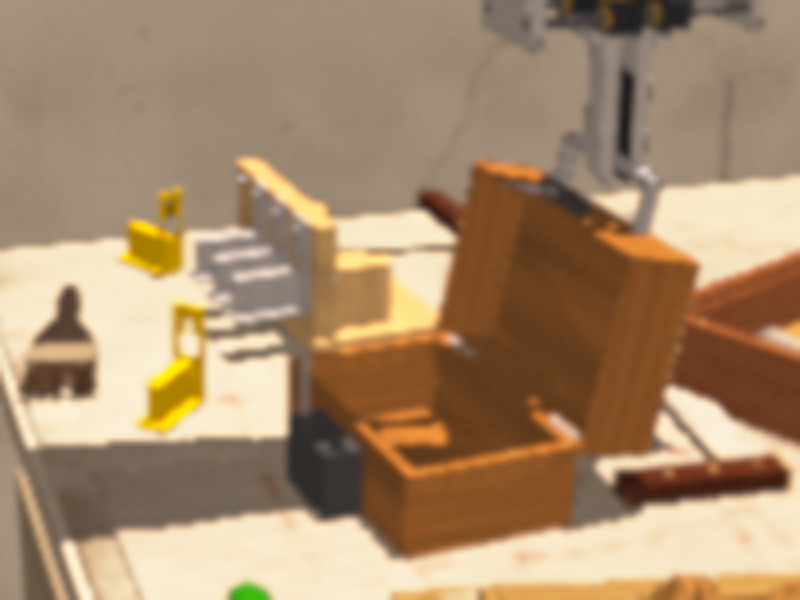

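carry_out(series=[{"x": 0,"y": 0,"z": 0,"turn": 0,"fingers": 0.28},{"x": 0,"y": 0,"z": 0,"turn": 0,"fingers": 0.28},{"x": 0,"y": 0,"z": -0.02,"turn": 0,"fingers": 0.28},{"x": 0,"y": 0,"z": -0.06,"turn": 0,"fingers": 0.28},{"x": 0,"y": 0,"z": -0.09,"turn": 0,"fingers": 0.28},{"x": -0.05,"y": 0,"z": -0.09,"turn": 0,"fingers": 0.24},{"x": -0.11,"y": 0,"z": -0.09,"turn": -10,"fingers": 0.24},{"x": -0.17,"y": 0,"z": -0.09,"turn": -20,"fingers": 0.24},{"x": -0.2,"y": 0,"z": -0.09,"turn": -30,"fingers": 0.24},{"x": -0.2,"y": 0,"z": -0.09,"turn": -40,"fingers": 0.24},{"x": -0.2,"y": 0,"z": -0.09,"turn": -40,"fingers": 0.24}])

```text
t: 12.65
position: [0.4767, -0.0619, 0.2786]
ee_rot: [[0.698, 0.716, 0.0], [0.716, -0.698, -0.0], [-0.0, 0.0, -1.0]]
force: [0.5, 0.1, 0.3]
opening: 0.0223
```

```bash
python3 - <<'E'
from fit import *
for n,p,(x,y,w,h),f in(("e1",t,(120,140,210,130),3.8),("e2",s,(170,115,200,150),4)):
    im=cv2.resize(p["pixels"][y:y+h,x:x+w],None,fx=f,fy=f,interpolation=cv2.INTER_CUBIC)
    for by in(.022,-.022,-.066):
        for L in([(-.065,by,.064)],[(-.013,by,.064)],[(-.049,by,.064)],[(-.013,by,.103)]):
            a=(proj(p,W(BOARD,L))[0]-[x,y]+.5)*f
            cv2.circle(im,tuple(int(v) for v in a),3,(0,0,255),1)
    cv2.imwrite(f"pics/{n}.png",im)
for by in(-.066,-.022,.022): print(inw(BOARD,-.049,by))
go(*inw(BOARD,-.049,-.066),.14,90+4.5)
E
```

```text
[0.4993614  0.17893887]
[0.49588902 0.22280164]
[0.49241663 0.26666441]
shift [ 0.1876 -0.1525  0.1383] turn -48.9 | cur [ 0.4771 -0.0618  0.2783] yaw 45.6 t 12.75 F [-0.1  0.7 -0.2] op 0.0224
```

View pics/e1.png

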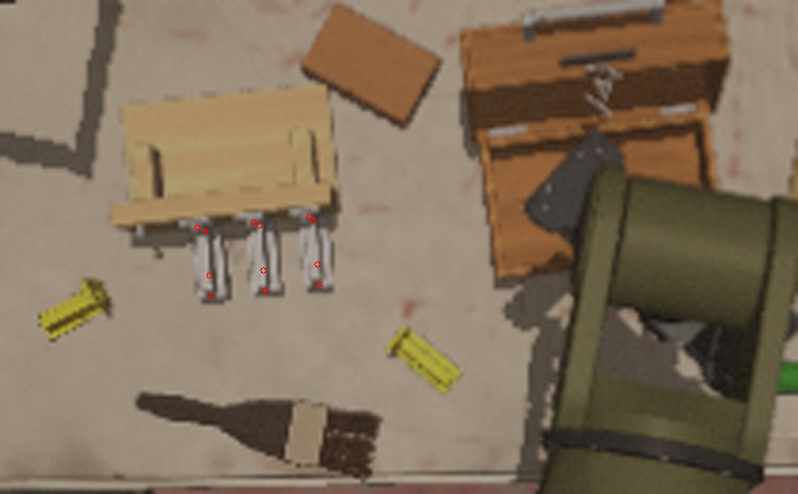

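View pics/e2.png

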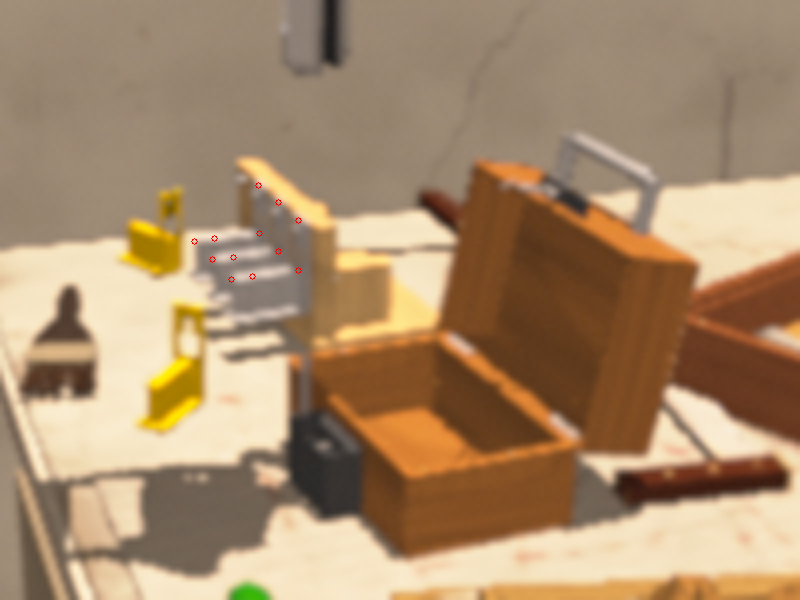

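carry_out(series=[{"x": 0.045,"y": -0.035,"z": 0.01,"turn": -10,"fingers": 0.24},{"x": 0.09,"y": -0.07,"z": 0.02,"turn": -20,"fingers": 0.24},{"x": 0.13,"y": -0.11,"z": 0.04,"turn": -30,"fingers": 0.24},{"x": 0.17,"y": -0.14,"z": 0.06,"turn": -40,"fingers": 0.24},{"x": 0.188,"y": -0.1525,"z": 0.08,"turn": -49,"fingers": 0.24},{"x": 0.188,"y": -0.1525,"z": 0.12,"turn": -49,"fingers": 0.24},{"x": 0.188,"y": -0.1525,"z": 0.138,"turn": -49,"fingers": 0.24},{"x": 0.188,"y": -0.1525,"z": 0.138,"turn": -49,"fingers": 0.24}])

```text
t: 13.75
position: [0.4981, 0.1793, 0.1391]
ee_rot: [[-0.082, 0.997, -0.003], [0.997, 0.082, -0.001], [-0.001, -0.003, -1.0]]
force: [0.3, -0.4, 0.6]
opening: 0.0225
```

```bash
python3 - <<'E'
from fit import *
go(*inw(BOARD,-.049,-.066),.04,90+4.5)
f=4;x,y,w,h=170,115,150,150
im=cv2.resize(s["pixels"][y:y+h,x:x+w],None,fx=f,fy=f,interpolation=cv2.INTER_CUBIC);cv2.imwrite("pics/f1.png",im)
E
```

```text
shift [-0.0006  0.0003  0.101 ] turn 0.2 | cur [0.499  0.1795 0.141 ] yaw 94.7 t 13.85 F [ 0.5 -0.4  1. ] op 0.0225
```

View pics/f1.png

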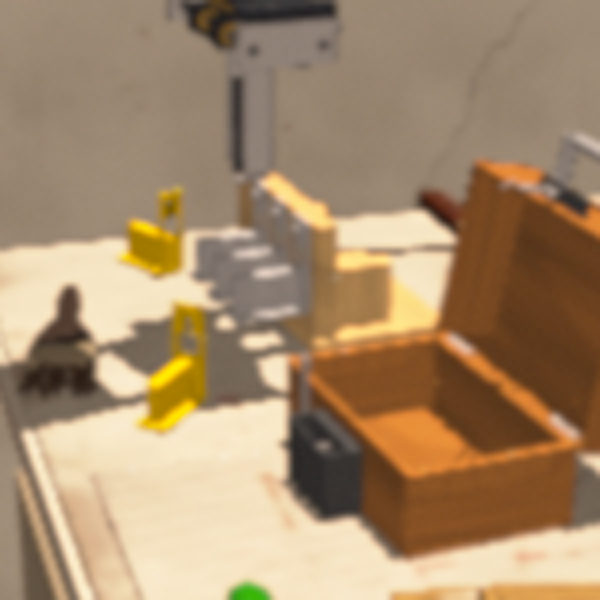

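carry_out(force=30, series=[{"x": 0,"y": 0,"z": 0.04,"turn": 0,"fingers": 0.24},{"x": 0,"y": 0,"z": 0.07,"turn": 0,"fingers": 0.24},{"x": 0,"y": 0,"z": 0.085,"turn": 0,"fingers": 0.24},{"x": 0,"y": 0,"z": 0.095,"turn": 0,"fingers": 0.24},{"x": 0,"y": 0,"z": 0.098,"turn": 0,"fingers": 0.24},{"x": 0,"y": 0,"z": 0.098,"turn": 0,"fingers": 0.24}])

```text
t: 14.6
position: [0.499, 0.1794, 0.0431]
ee_rot: [[-0.084, 0.996, 0.001], [0.996, 0.084, 0.0], [0.0, 0.001, -1.0]]
force: [0.4, -0.5, 0.4]
opening: 0.0225
```

```bash
python3 - <<'E'
from fit import *
go(*inw(BOARD,-.049,-.066),.043,90+4.5)
f=6;x,y,w,h=190,130,100,90
im=cv2.resize(s["pixels"][y:y+h,x:x+w],None,fx=f,fy=f,interpolation=cv2.INTER_CUBIC);cv2.imwrite("pics/f2.png",im)
E
```

```text
shift [-0.0005  0.0003  0.0001] turn 0.3 | cur [0.499  0.1794 0.0431] yaw 94.8 t 14.7 F [ 0.1  0.2 -0.4] op 0.0227
```

View pics/f2.png

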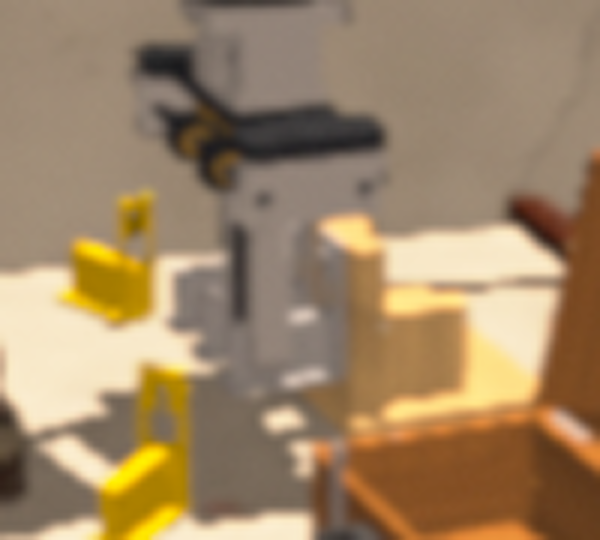

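Around the web with no contact. Closing.

carry_out(force=35, series=[{"x": 0,"y": 0,"z": 0,"turn": 0,"fingers": 0},{"x": 0,"y": 0,"z": 0,"turn": 0,"fingers": 0},{"x": 0,"y": 0,"z": 0,"turn": 0,"fingers": 0},{"x": 0,"y": 0,"z": 0,"turn": 0,"fingers": 0}])

```text
t: 15.2
position: [0.4987, 0.1801, 0.0427]
ee_rot: [[-0.085, 0.996, 0.0], [0.996, 0.085, 0.001], [0.001, 0.001, -1.0]]
force: [-0.5, 6.5, -1.0]
opening: 0.0102
```

carry_out(series=[{"x": 0.001,"y": 0,"z": 0,"turn": 0,"fingers": 0},{"x": 0.002,"y": 0,"z": -0.001,"turn": 0,"fingers": 0},{"x": 0.002,"y": 0,"z": -0.005,"turn": 0,"fingers": 0},{"x": 0.002,"y": 0,"z": -0.01,"turn": 0,"fingers": 0},{"x": 0.002,"y": 0,"z": -0.015,"turn": 0,"fingers": 0},{"x": 0.002,"y": 0,"z": -0.02,"turn": 0,"fingers": 0},{"x": 0.002,"y": 0,"z": -0.02,"turn": 0,"fingers": 0}])

```text
t: 16.08
position: [0.4989, 0.1812, 0.0631]
ee_rot: [[-0.084, 0.996, 0.001], [0.996, 0.084, 0.0], [0.0, 0.001, -1.0]]
force: [0.6, 0.4, -1.3]
opening: 0.0095
```

carry_out(series=[{"x": 0,"y": -0.004,"z": 0,"turn": 0,"fingers": 0},{"x": 0,"y": -0.01,"z": 0,"turn": 0,"fingers": 0},{"x": 0,"y": -0.017,"z": 0,"turn": 0,"fingers": 0},{"x": 0,"y": -0.025,"z": 0,"turn": 0,"fingers": 0},{"x": 0,"y": -0.035,"z": 0,"turn": 0,"fingers": 0},{"x": 0,"y": -0.035,"z": 0,"turn": 0,"fingers": 0}])

```text
t: 16.82
position: [0.463, 0.1784, 0.0626]
ee_rot: [[-0.084, 0.996, -0.0], [0.996, 0.084, -0.0], [-0.0, -0.0, -1.0]]
force: [0.8, -0.4, -1.5]
opening: 0.01
```

```bash
python3 - <<'E'
from fit import *
go(*inw(CASE,-.01,.05),.16,90+5.84)
go(*inw(CASE,-.01,.05),.025,90+5.84)
f=6;x,y,w,h=190,130,100,90
im=cv2.resize(s["pixels"][y:y+h,x:x+w],None,fx=f,fy=f,interpolation=cv2.INTER_CUBIC);cv2.imwrite("pics/f3.png",im)
E
```

```text
shift [-0.1891  0.0566 -0.0974] turn -1.0 | cur [0.4637 0.1784 0.0626] yaw 94.8 t 16.925 F [-0.1  0.4 -1.4] op 0.0098
shift [-0.1892  0.0565  0.0376] turn -1.0 | cur [0.4637 0.1784 0.0626] yaw 94.8 t 16.925 F [-0.1  0.4 -1.4] op 0.0098
```

View pics/f3.png

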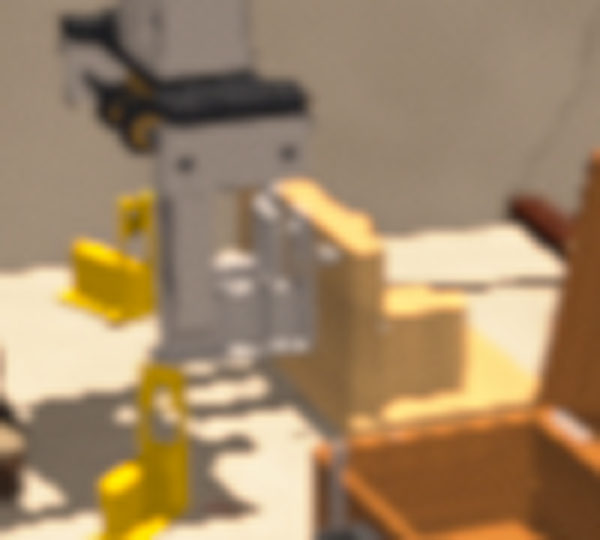

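carry_out(series=[{"x": 0,"y": 0,"z": -0.04,"turn": 0,"fingers": 0},{"x": -0.01,"y": 0,"z": -0.08,"turn": 0,"fingers": 0},{"x": -0.05,"y": 0.01,"z": -0.097,"turn": -1,"fingers": 0},{"x": -0.1,"y": 0.03,"z": -0.097,"turn": -1,"fingers": 0},{"x": -0.15,"y": 0.05,"z": -0.097,"turn": -1,"fingers": 0},{"x": -0.18,"y": 0.056,"z": -0.09,"turn": -1,"fingers": 0},{"x": -0.189,"y": 0.056,"z": -0.07,"turn": -1,"fingers": 0},{"x": -0.189,"y": 0.056,"z": -0.04,"turn": -1,"fingers": 0},{"x": -0.189,"y": 0.056,"z": -0.02,"turn": -1,"fingers": 0},{"x": -0.189,"y": 0.056,"z": -0.02,"turn": -1,"fingers": 0}])

```text
t: 18.18
position: [0.5348, -0.0053, 0.0813]
ee_rot: [[-0.101, 0.995, -0.003], [0.995, 0.101, 0.0], [0.0, -0.003, -1.0]]
force: [0.7, -0.3, -1.3]
opening: 0.0096
```

```bash
python3 - <<'E'
from fit import *
go(*inw(CASE,-.01,.05),.022,90+5.84)
f=5;x,y,w,h=220,120,130,120
im=cv2.resize(s["pixels"][y:y+h,x:x+w],None,fx=f,fy=f,interpolation=cv2.INTER_CUBIC);cv2.imwrite("pics/f4.png",im)
E
```

```text
shift [-0.      0.0001  0.0612] turn -0.0 | cur [ 0.5358 -0.0053  0.0832] yaw 95.8 t 18.275 F [-0.1  0.2 -1.1] op 0.0097
```

View pics/f4.png

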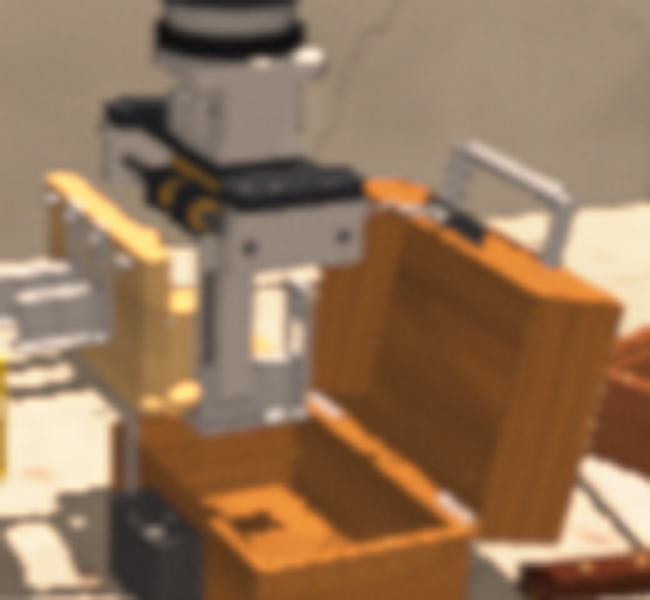

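carry_out(series=[{"x": 0,"y": 0,"z": 0.02,"turn": 0,"fingers": 0},{"x": 0,"y": 0,"z": 0.04,"turn": 0,"fingers": 0},{"x": 0,"y": 0,"z": 0.052,"turn": 0,"fingers": 0},{"x": 0,"y": 0,"z": 0.058,"turn": 0,"fingers": 0},{"x": 0,"y": 0,"z": 0.061,"turn": 0,"fingers": 0},{"x": 0,"y": 0,"z": 0.061,"turn": 0,"fingers": 0}])

```text
t: 19.02
position: [0.5355, -0.0052, 0.0218]
ee_rot: [[-0.101, 0.995, 0.0], [0.995, 0.101, -0.0], [-0.0, 0.0, -1.0]]
force: [-0.7, 0.2, -0.7]
opening: 0.0096
```

carry_out(series=[{"x": 0,"y": 0,"z": 0,"turn": 0,"fingers": 0.22},{"x": 0,"y": 0,"z": 0,"turn": 0,"fingers": 0.22},{"x": 0,"y": 0,"z": 0,"turn": 0,"fingers": 0.22},{"x": 0,"y": 0,"z": -0.015,"turn": 0,"fingers": 0.22},{"x": 0,"y": 0,"z": -0.04,"turn": 0,"fingers": 0.22},{"x": 0,"y": 0,"z": -0.08,"turn": 0,"fingers": 0.24},{"x": 0,"y": 0,"z": -0.14,"turn": 0,"fingers": 0.24},{"x": 0,"y": 0,"z": -0.14,"turn": 0,"fingers": 0.24}])

```text
t: 20.02
position: [0.5372, -0.0053, 0.1669]
ee_rot: [[-0.102, 0.995, 0.009], [0.995, 0.102, -0.001], [-0.002, 0.009, -1.0]]
force: [0.6, 1.5, -0.5]
opening: 0.0224
```

```bash
python3 - <<'E'
from fit import *
go(*inw(BOARD,-.049,-.022),.14,90+4.5)
f=5;x,y,w,h=190,120,160,120
im=cv2.resize(s["pixels"][y:y+h,x:x+w],None,fx=f,fy=f,interpolation=cv2.INTER_CUBIC);cv2.imwrite("pics/f5.png",im)
E
```

```text
shift [ 0.2309 -0.0161  0.022 ] turn 1.3 | cur [ 0.5353 -0.0052  0.1621] yaw 95.8 t 20.125 F [0.5 0.  0.6] op 0.0225
```

View pics/f5.png

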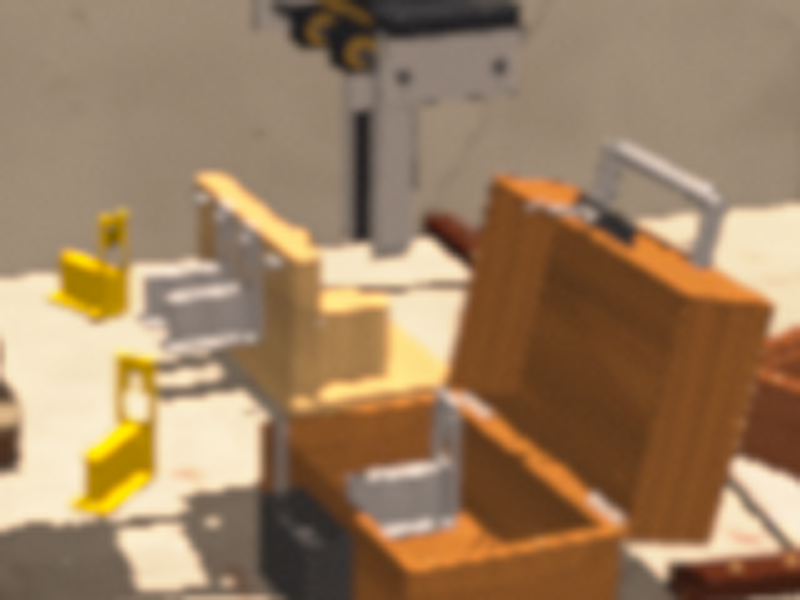

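Bracket 1 stands in the case at crop (405,490). Next is the middle bracket at crop (215,305). I correct the target by +1.5 mm in y, from the side force at the first grasp.

carry_out(series=[{"x": 0.05,"y": -0.005,"z": 0,"turn": 1.3,"fingers": 0.24},{"x": 0.1,"y": -0.01,"z": 0,"turn": 1.3,"fingers": 0.24},{"x": 0.16,"y": -0.016,"z": 0,"turn": 1.3,"fingers": 0.24},{"x": 0.21,"y": -0.016,"z": 0,"turn": 1.3,"fingers": 0.24},{"x": 0.232,"y": -0.016,"z": 0.01,"turn": 1.3,"fingers": 0.24},{"x": 0.232,"y": -0.016,"z": 0.03,"turn": 1.3,"fingers": 0.24},{"x": 0.232,"y": -0.016,"z": 0.05,"turn": 1.3,"fingers": 0.24},{"x": 0.232,"y": -0.016,"z": 0.05,"turn": 1.3,"fingers": 0.24}])

```text
t: 21.12
position: [0.4946, 0.2235, 0.1093]
ee_rot: [[-0.079, 0.997, -0.004], [0.997, 0.079, -0.002], [-0.001, -0.004, -1.0]]
force: [-0.3, -0.0, 1.0]
opening: 0.0225
```

```bash
python3 - <<'E'
from fit import *
w=inw(BOARD,-.049,-.022)
go(w[0],w[1]+.0015,.043,90+4.5)
f=6;x,y,w,h=190,130,100,90
im=cv2.resize(s["pixels"][y:y+h,x:x+w],None,fx=f,fy=f,interpolation=cv2.INTER_CUBIC);cv2.imwrite("pics/f6.png",im)
E
```

```text
shift [0.0005 0.0003 0.0684] turn 0.0 | cur [0.4957 0.2238 0.1114] yaw 94.5 t 21.225 F [0.2 0.3 0.4] op 0.0225
```

View pics/f6.png

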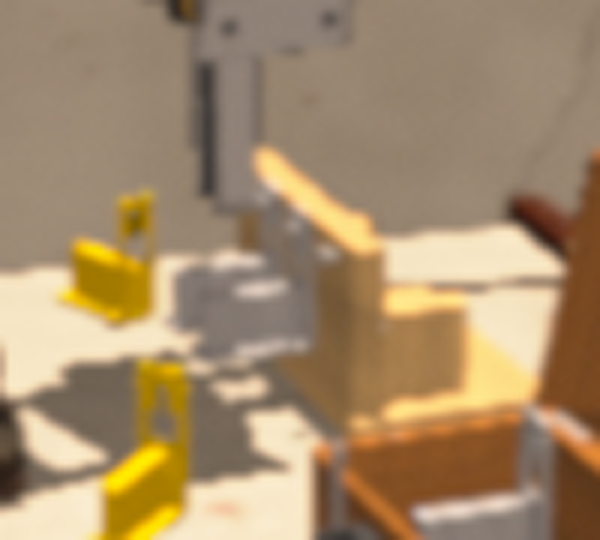

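carry_out(force=35, series=[{"x": 0,"y": 0,"z": 0.03,"turn": 0,"fingers": 0.24},{"x": 0,"y": 0,"z": 0.05,"turn": 0,"fingers": 0.24},{"x": 0,"y": 0,"z": 0.062,"turn": 0,"fingers": 0.24},{"x": 0,"y": 0,"z": 0.068,"turn": 0,"fingers": 0.24},{"x": 0,"y": 0,"z": 0.068,"turn": 0,"fingers": 0.24},{"x": 0,"y": 0,"z": 0.068,"turn": 0,"fingers": 0},{"x": 0,"y": 0,"z": 0.068,"turn": 0,"fingers": 0},{"x": 0,"y": 0,"z": 0.068,"turn": 0,"fingers": 0},{"x": 0,"y": 0,"z": 0.068,"turn": 0,"fingers": 0}])

```text
t: 22.35
position: [0.4961, 0.2248, 0.044]
ee_rot: [[-0.079, 0.997, 0.001], [0.997, 0.079, 0.001], [0.001, 0.001, -1.0]]
force: [-0.0, 6.8, -1.0]
opening: 0.0098
```

carry_out(series=[{"x": 0.001,"y": 0,"z": 0,"turn": 0,"fingers": 0},{"x": 0.002,"y": 0,"z": -0.001,"turn": 0,"fingers": 0},{"x": 0.002,"y": 0,"z": -0.005,"turn": 0,"fingers": 0},{"x": 0.002,"y": 0,"z": -0.01,"turn": 0,"fingers": 0},{"x": 0.002,"y": 0,"z": -0.015,"turn": 0,"fingers": 0},{"x": 0.002,"y": 0,"z": -0.02,"turn": 0,"fingers": 0},{"x": 0.002,"y": 0,"z": -0.02,"turn": 0,"fingers": 0}])

```text
t: 23.22
position: [0.496, 0.2259, 0.0641]
ee_rot: [[-0.079, 0.997, 0.001], [0.997, 0.079, 0.0], [0.0, 0.001, -1.0]]
force: [-0.0, -0.5, -0.8]
opening: 0.0097
```

carry_out(series=[{"x": 0,"y": -0.004,"z": 0,"turn": 0,"fingers": 0},{"x": 0,"y": -0.01,"z": 0,"turn": 0,"fingers": 0},{"x": 0,"y": -0.017,"z": 0,"turn": 0,"fingers": 0},{"x": 0,"y": -0.025,"z": 0,"turn": 0,"fingers": 0},{"x": 0,"y": -0.035,"z": 0,"turn": 0,"fingers": 0},{"x": 0,"y": -0.035,"z": 0,"turn": 0,"fingers": 0}])

```text
t: 23.98
position: [0.4602, 0.2232, 0.0635]
ee_rot: [[-0.079, 0.997, -0.0], [0.997, 0.079, -0.0], [-0.0, -0.0, -1.0]]
force: [0.5, 0.7, -0.8]
opening: 0.0096
```

```bash
python3 - <<'E'
from fit import *
go(*inw(CASE,-.01,0),.16,90+5.84)
f=5;x,y,w,h=190,120,160,120
im=cv2.resize(s["pixels"][y:y+h,x:x+w],None,fx=f,fy=f,interpolation=cv2.INTER_CUBIC);cv2.imwrite("pics/f7.png",im)
E
```

```text
shift [-0.2837  0.058  -0.0964] turn -1.3 | cur [0.4609 0.2233 0.0636] yaw 94.5 t 24.075 F [-0.  -0.1 -1.3] op 0.0095
```

View pics/f7.png

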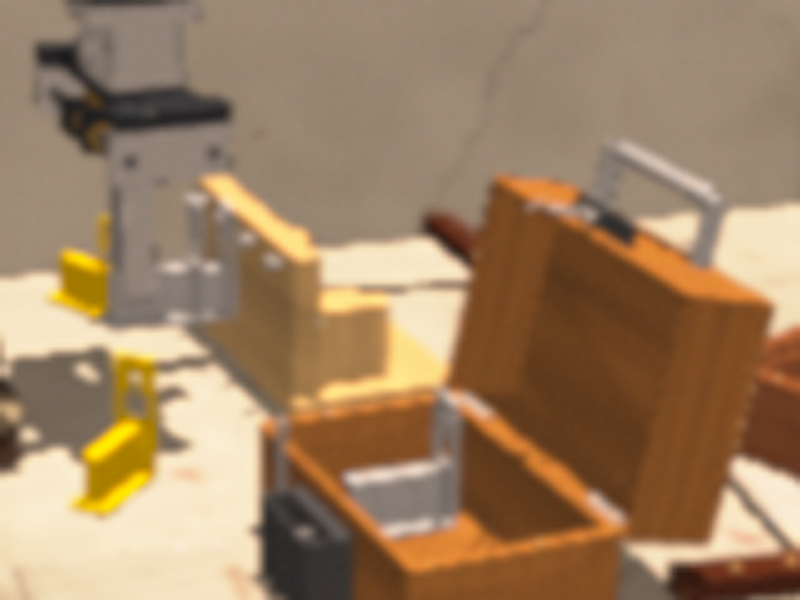

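carry_out(series=[{"x": 0,"y": 0,"z": -0.04,"turn": 0,"fingers": 0},{"x": -0.01,"y": 0,"z": -0.08,"turn": 0,"fingers": 0},{"x": -0.05,"y": 0.01,"z": -0.1,"turn": -1.3,"fingers": 0},{"x": -0.1,"y": 0.02,"z": -0.1,"turn": -1.3,"fingers": 0},{"x": -0.15,"y": 0.035,"z": -0.1,"turn": -1.3,"fingers": 0},{"x": -0.2,"y": 0.05,"z": -0.1,"turn": -1.3,"fingers": 0},{"x": -0.25,"y": 0.058,"z": -0.1,"turn": -1.3,"fingers": 0},{"x": -0.284,"y": 0.058,"z": -0.09,"turn": -1.3,"fingers": 0},{"x": -0.284,"y": 0.058,"z": -0.06,"turn": -1.3,"fingers": 0},{"x": -0.284,"y": 0.058,"z": -0.03,"turn": -1.3,"fingers": 0},{"x": -0.284,"y": 0.058,"z": -0.02,"turn": -1.3,"fingers": 0},{"x": -0.284,"y": 0.058,"z": -0.02,"turn": -1.3,"fingers": 0}])

```text
t: 25.58
position: [0.5412, -0.0554, 0.0836]
ee_rot: [[-0.102, 0.995, -0.0], [0.995, 0.102, 0.0], [0.0, -0.0, -1.0]]
force: [-0.2, 0.6, -0.9]
opening: 0.0099
```

```bash
python3 - <<'E'
from fit import *
go(*inw(CASE,-.01,0),.0225,90+5.84)
f=5;x,y,w,h=190,120,160,120
im=cv2.resize(s["pixels"][y:y+h,x:x+w],None,fx=f,fy=f,interpolation=cv2.INTER_CUBIC);cv2.imwrite("pics/f8.png",im)
E
```

```text
shift [ 0.0005 -0.0007  0.0621] turn -0.0 | cur [ 0.5417 -0.0554  0.0846] yaw 95.8 t 25.675 F [-0.1 -0.2 -1.4] op 0.0097
```

View pics/f8.png

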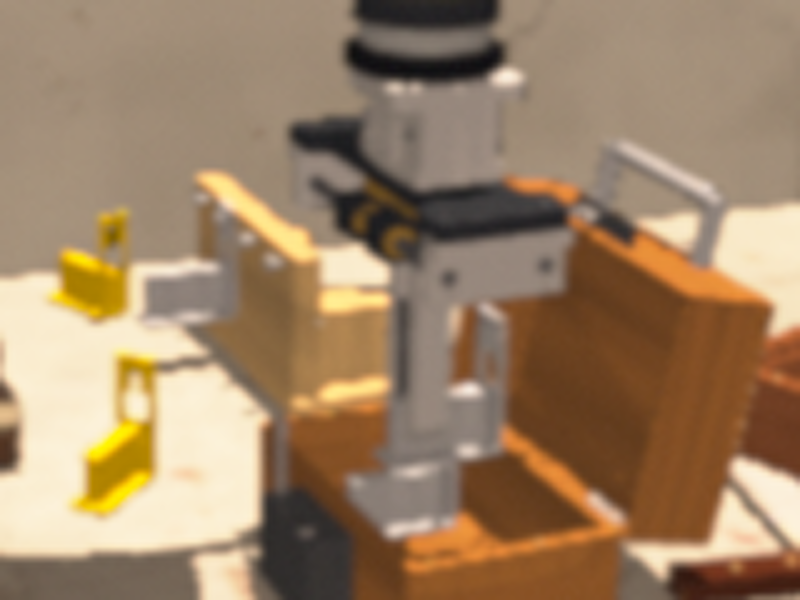

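```bash
python3 - <<'E'
from fit import *
f=8;x,y,w,h=240,170,90,70
im=cv2.resize(s["pixels"][y:y+h,x:x+w],None,fx=f,fy=f,interpolation=cv2.INTER_CUBIC)
for by,c in((.05,(0,0,255)),(0,(255,0,0)),(-.05,(0,255,0))):
    for L in((-.03,.008),(.03,.008),(-.026,.041),(.026,.041),(.03,.08)):
        a=(proj(s,W(CASE,[(L[0],by,L[1])]))[0]-[x,y]+.5)*f
        cv2.circle(im,tuple(int(v) for v in a),4,c,1)
cv2.imwrite("pics/f9.png",im)
E
```

```text
(no output)
```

View pics/f9.png

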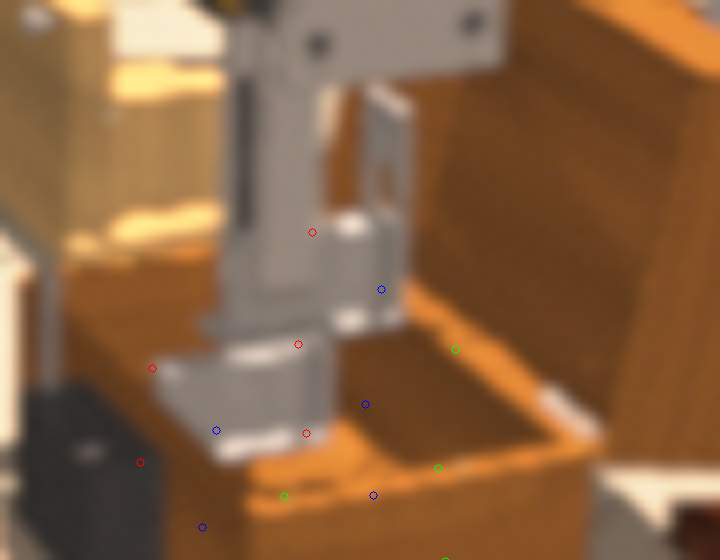

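Bracket 1 matches the projected y=+50 mm slot (red), and the slot below the held bracket (blue) is free. Lowering.

carry_out(series=[{"x": 0,"y": 0,"z": 0.02,"turn": 0,"fingers": 0},{"x": 0,"y": 0,"z": 0.04,"turn": 0,"fingers": 0},{"x": 0,"y": 0,"z": 0.052,"turn": 0,"fingers": 0},{"x": 0,"y": 0,"z": 0.058,"turn": 0,"fingers": 0},{"x": 0,"y": 0,"z": 0.062,"turn": 0,"fingers": 0},{"x": 0,"y": 0,"z": 0.062,"turn": 0,"fingers": 0}])

```text
t: 26.52
position: [0.5412, -0.0554, 0.0217]
ee_rot: [[-0.101, 0.995, 0.0], [0.995, 0.101, -0.0], [-0.0, 0.0, -1.0]]
force: [-0.1, -0.5, -0.9]
opening: 0.0098
```

carry_out(series=[{"x": 0,"y": 0,"z": 0,"turn": 0,"fingers": 0.22},{"x": 0,"y": 0,"z": 0,"turn": 0,"fingers": 0.22},{"x": 0,"y": 0,"z": 0,"turn": 0,"fingers": 0.22},{"x": 0,"y": 0,"z": -0.015,"turn": 0,"fingers": 0.22},{"x": 0,"y": 0,"z": -0.04,"turn": 0,"fingers": 0.22},{"x": 0,"y": 0,"z": -0.08,"turn": 0,"fingers": 0.24},{"x": 0,"y": 0,"z": -0.14,"turn": 0,"fingers": 0.24},{"x": 0,"y": 0,"z": -0.14,"turn": 0,"fingers": 0.24}])

```text
t: 27.52
position: [0.5429, -0.0556, 0.1669]
ee_rot: [[-0.102, 0.995, 0.009], [0.995, 0.102, -0.001], [-0.002, 0.008, -1.0]]
force: [0.7, 0.2, -0.6]
opening: 0.0227
```

```bash
python3 - <<'E'
from fit import *
w=inw(BOARD,-.049,.022)
go(w[0],w[1]+.003,.11,90+4.5)
f=5;x,y,w,h=190,120,160,120
im=cv2.resize(s["pixels"][y:y+h,x:x+w],None,fx=f,fy=f,interpolation=cv2.INTER_CUBIC);cv2.imwrite("pics/g1.png",im)
E
```

```text
shift [ 0.3283 -0.0154  0.052 ] turn 1.3 | cur [ 0.541  -0.0554  0.1621] yaw 95.8 t 27.625 F [-0.8  0.5 -0.7] op 0.0228
```

View pics/g1.png

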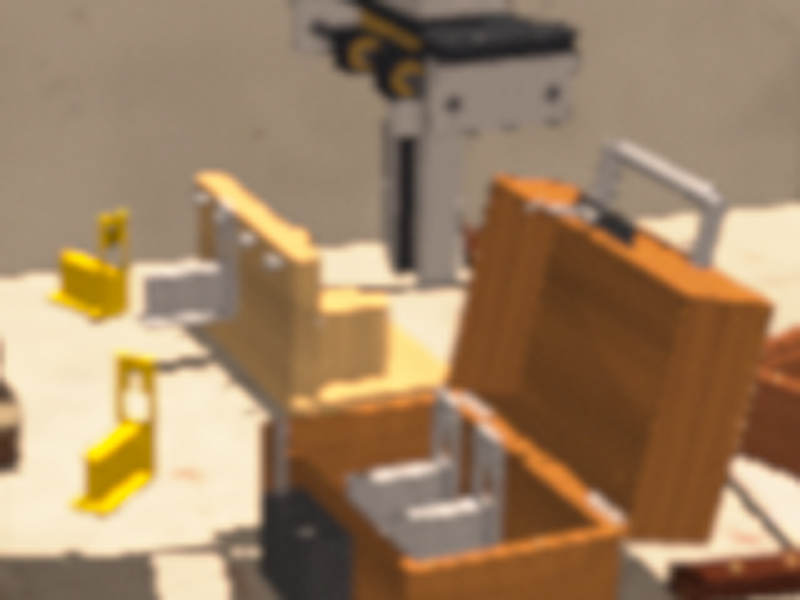

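Two brackets are in the case. The last grey one hangs at crop (185,290).

carry_out(series=[{"x": 0.05,"y": -0.005,"z": 0,"turn": 1.3,"fingers": 0.24},{"x": 0.1,"y": -0.01,"z": 0,"turn": 1.3,"fingers": 0.24},{"x": 0.16,"y": -0.015,"z": 0,"turn": 1.3,"fingers": 0.24},{"x": 0.22,"y": -0.015,"z": 0,"turn": 1.3,"fingers": 0.24},{"x": 0.28,"y": -0.015,"z": 0,"turn": 1.3,"fingers": 0.24},{"x": 0.315,"y": -0.015,"z": 0,"turn": 1.3,"fingers": 0.24},{"x": 0.328,"y": -0.015,"z": 0.01,"turn": 1.3,"fingers": 0.24},{"x": 0.328,"y": -0.015,"z": 0.035,"turn": 1.3,"fingers": 0.24},{"x": 0.328,"y": -0.015,"z": 0.052,"turn": 1.3,"fingers": 0.24},{"x": 0.328,"y": -0.015,"z": 0.052,"turn": 1.3,"fingers": 0.24}])

```text
t: 28.88
position: [0.4923, 0.2684, 0.1078]
ee_rot: [[-0.078, 0.997, -0.003], [0.997, 0.078, -0.001], [-0.001, -0.003, -1.0]]
force: [-0.1, -0.1, -0.6]
opening: 0.0224
```

```bash
python3 - <<'E'
from fit import *
w=inw(BOARD,-.049,.022)
go(w[0],w[1]+.003,.043,90+4.5)
f=6;x,y,w,h=190,130,100,90
im=cv2.resize(s["pixels"][y:y+h,x:x+w],None,fx=f,fy=f,interpolation=cv2.INTER_CUBIC);cv2.imwrite("pics/g2.png",im)
E
```

```text
shift [ 0.0007 -0.0007  0.0668] turn -0.0 | cur [0.4931 0.269  0.1098] yaw 94.5 t 28.975 F [1.  0.7 0.5] op 0.0227
```

View pics/g2.png

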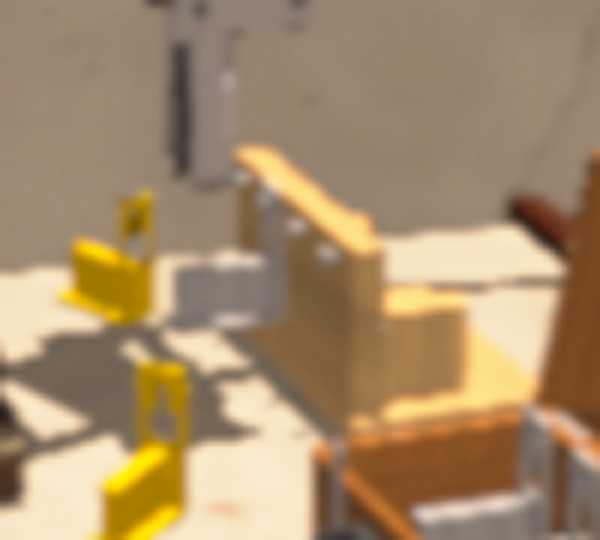

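carry_out(force=35, series=[{"x": 0.001,"y": 0,"z": 0.03,"turn": 0,"fingers": 0.24},{"x": 0.001,"y": 0,"z": 0.05,"turn": 0,"fingers": 0.24},{"x": 0.001,"y": 0,"z": 0.062,"turn": 0,"fingers": 0.24},{"x": 0.001,"y": 0,"z": 0.067,"turn": 0,"fingers": 0.24},{"x": 0.001,"y": 0,"z": 0.067,"turn": 0,"fingers": 0.24},{"x": 0.001,"y": 0,"z": 0.067,"turn": 0,"fingers": 0},{"x": 0.001,"y": 0,"z": 0.067,"turn": 0,"fingers": 0},{"x": 0.001,"y": 0,"z": 0.067,"turn": 0,"fingers": 0},{"x": 0.001,"y": 0,"z": 0.067,"turn": 0,"fingers": 0}])

```text
t: 30.1
position: [0.493, 0.2706, 0.0428]
ee_rot: [[-0.079, 0.997, 0.001], [0.997, 0.079, 0.0], [0.0, 0.001, -1.0]]
force: [0.0, 1.5, 2.7]
opening: 0.0095
```

carry_out(series=[{"x": 0,"y": 0,"z": -0.001,"turn": 0,"fingers": 0},{"x": 0,"y": 0,"z": -0.005,"turn": 0,"fingers": 0},{"x": 0,"y": 0,"z": -0.01,"turn": 0,"fingers": 0},{"x": 0,"y": 0,"z": -0.015,"turn": 0,"fingers": 0},{"x": 0,"y": 0,"z": -0.02,"turn": 0,"fingers": 0},{"x": 0,"y": 0,"z": -0.02,"turn": 0,"fingers": 0}])

```text
t: 30.85
position: [0.493, 0.2704, 0.063]
ee_rot: [[-0.079, 0.997, 0.001], [0.997, 0.079, 0.0], [0.0, 0.001, -1.0]]
force: [0.0, -0.3, -1.3]
opening: 0.0097
```

carry_out(series=[{"x": 0,"y": -0.004,"z": 0,"turn": 0,"fingers": 0},{"x": 0,"y": -0.01,"z": 0,"turn": 0,"fingers": 0},{"x": 0,"y": -0.017,"z": 0,"turn": 0,"fingers": 0},{"x": 0,"y": -0.025,"z": 0,"turn": 0,"fingers": 0},{"x": 0,"y": -0.035,"z": 0,"turn": 0,"fingers": 0},{"x": 0,"y": -0.035,"z": 0,"turn": 0,"fingers": 0}])

```text
t: 31.6
position: [0.4572, 0.2677, 0.0625]
ee_rot: [[-0.079, 0.997, -0.0], [0.997, 0.079, -0.0], [-0.0, -0.0, -1.0]]
force: [-0.0, -0.4, -1.3]
opening: 0.0095
```

```bash
python3 - <<'E'
from fit import *
go(*inw(CASE,-.01,-.05),.16,90+5.84)
f=5;x,y,w,h=190,120,160,120
im=cv2.resize(s["pixels"][y:y+h,x:x+w],None,fx=f,fy=f,interpolation=cv2.INTER_CUBIC);cv2.imwrite("pics/g3.png",im)
E
```

```text
shift [-0.3783  0.0585 -0.0974] turn -1.3 | cur [0.4579 0.2677 0.0626] yaw 94.5 t 31.7 F [ 0.2 -0.7 -0.8] op 0.0097
```

View pics/g3.png

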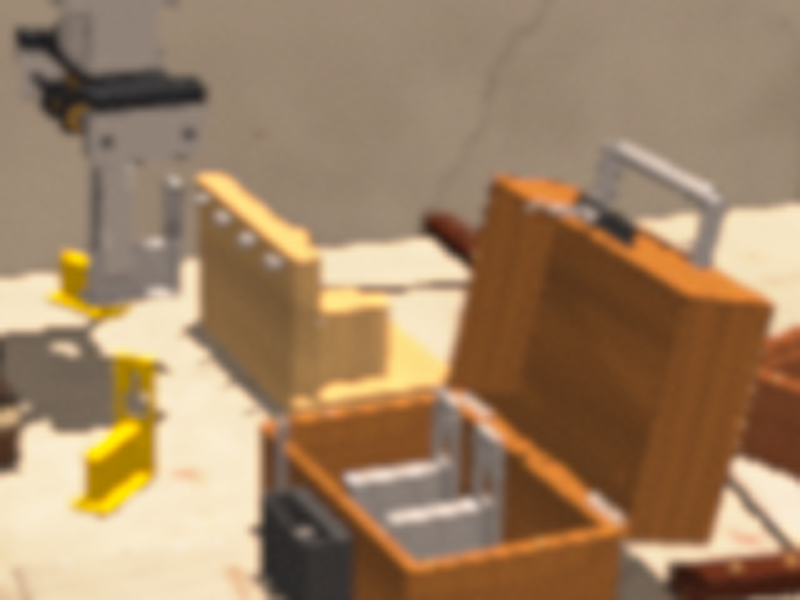

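carry_out(series=[{"x": 0,"y": 0,"z": -0.04,"turn": 0,"fingers": 0},{"x": -0.01,"y": 0,"z": -0.08,"turn": 0,"fingers": 0},{"x": -0.05,"y": 0.01,"z": -0.1,"turn": -1.3,"fingers": 0},{"x": -0.11,"y": 0.02,"z": -0.1,"turn": -1.3,"fingers": 0},{"x": -0.17,"y": 0.03,"z": -0.1,"turn": -1.3,"fingers": 0},{"x": -0.23,"y": 0.045,"z": -0.1,"turn": -1.3,"fingers": 0},{"x": -0.29,"y": 0.058,"z": -0.1,"turn": -1.3,"fingers": 0},{"x": -0.35,"y": 0.058,"z": -0.1,"turn": -1.3,"fingers": 0},{"x": -0.378,"y": 0.058,"z": -0.09,"turn": -1.3,"fingers": 0},{"x": -0.378,"y": 0.058,"z": -0.06,"turn": -1.3,"fingers": 0},{"x": -0.378,"y": 0.058,"z": -0.03,"turn": -1.3,"fingers": 0},{"x": -0.378,"y": 0.058,"z": -0.02,"turn": -1.3,"fingers": 0}])

```text
t: 33.2
position: [0.5449, -0.1046, 0.0809]
ee_rot: [[-0.101, 0.995, -0.002], [0.995, 0.101, 0.001], [0.001, -0.002, -1.0]]
force: [-0.5, 0.5, -0.3]
opening: 0.0098
```

```bash
python3 - <<'E'
from fit import *
go(*inw(CASE,-.01,-.05),.0225,90+5.84)
f=5;x,y,w,h=190,120,160,120
im=cv2.resize(s["pixels"][y:y+h,x:x+w],None,fx=f,fy=f,interpolation=cv2.INTER_CUBIC);cv2.imwrite("pics/g4.png",im)
E
```

```text
shift [-0.0003  0.0009  0.0595] turn -0.0 | cur [ 0.5453 -0.1045  0.082 ] yaw 95.8 t 33.3 F [ 0.  -0.3 -1.7] op 0.0094
```

View pics/g4.png

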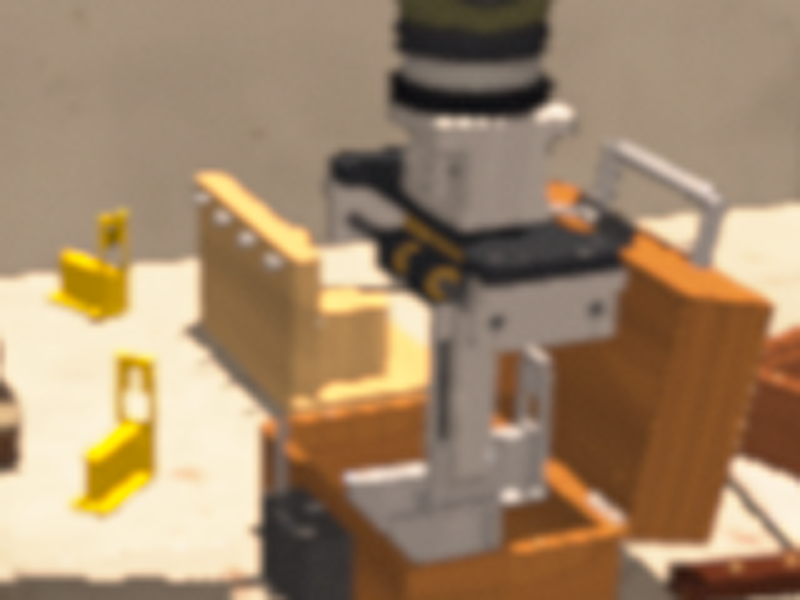

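carry_out(series=[{"x": 0,"y": 0,"z": 0.02,"turn": 0,"fingers": 0},{"x": 0,"y": 0,"z": 0.04,"turn": 0,"fingers": 0},{"x": 0,"y": 0,"z": 0.05,"turn": 0,"fingers": 0},{"x": 0,"y": 0,"z": 0.056,"turn": 0,"fingers": 0},{"x": 0,"y": 0,"z": 0.06,"turn": 0,"fingers": 0},{"x": 0,"y": 0,"z": 0.06,"turn": 0,"fingers": 0}])

```text
t: 34.05
position: [0.5456, -0.1046, 0.0227]
ee_rot: [[-0.101, 0.995, 0.0], [0.995, 0.101, -0.0], [-0.0, 0.0, -1.0]]
force: [1.0, -0.5, -1.4]
opening: 0.0098
```

carry_out(series=[{"x": 0,"y": 0,"z": 0,"turn": 0,"fingers": 0.22},{"x": 0,"y": 0,"z": 0,"turn": 0,"fingers": 0.22},{"x": 0,"y": 0,"z": 0,"turn": 0,"fingers": 0.22},{"x": 0,"y": 0,"z": -0.015,"turn": 0,"fingers": 0.22},{"x": 0,"y": 0,"z": -0.04,"turn": 0,"fingers": 0.22},{"x": 0,"y": 0,"z": -0.08,"turn": 0,"fingers": 0.24},{"x": 0,"y": 0,"z": -0.14,"turn": 0,"fingers": 0.24},{"x": 0,"y": 0,"z": -0.2,"turn": 0,"fingers": 0.24},{"x": 0,"y": 0,"z": -0.24,"turn": 0,"fingers": 0.24},{"x": 0,"y": 0,"z": -0.24,"turn": 0,"fingers": 0.24}])

```text
t: 35.3
position: [0.5462, -0.1047, 0.2667]
ee_rot: [[-0.102, 0.995, 0.006], [0.995, 0.102, -0.002], [-0.002, 0.006, -1.0]]
force: [0.0, 0.0, -0.6]
opening: 0.0226
```

```bash
python3 - <<'E'
from fit import *
f=5;x,y,w,h=190,120,160,120
im=cv2.resize(s["pixels"][y:y+h,x:x+w],None,fx=f,fy=f,interpolation=cv2.INTER_CUBIC);cv2.imwrite("pics/g5.png",im)
im=cv2.resize(t["pixels"][140:260,170:330],None,fx=f,fy=f,interpolation=cv2.INTER_CUBIC);cv2.imwrite("pics/g6.png",im)
go(.6767,-.0413,.28,5.84)
E
```

```text
shift [ 0.0495  0.1373 -0.0175] turn 90.0 | cur [ 0.5452 -0.1045  0.2625] yaw 95.8 t 35.4 F [ 0.3  0.7 -0.3] op 0.0224
```

View pics/g5.png

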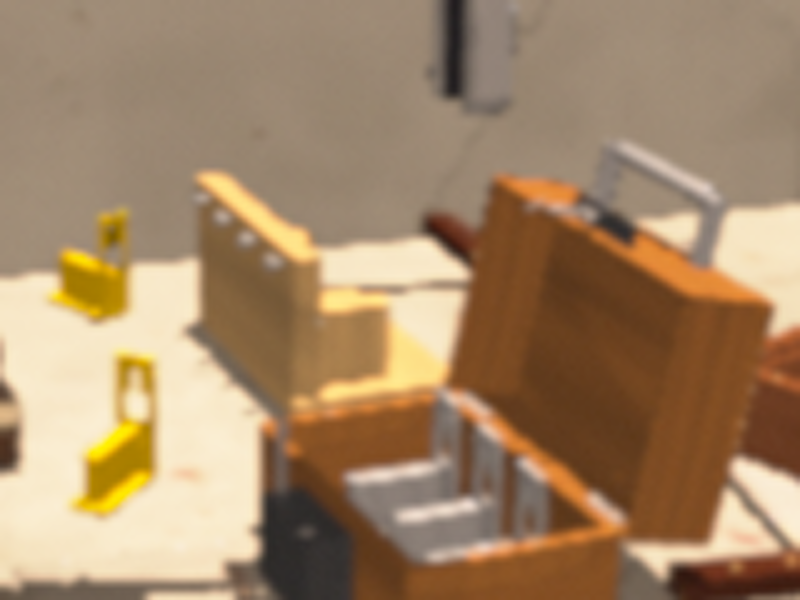

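View pics/g6.png

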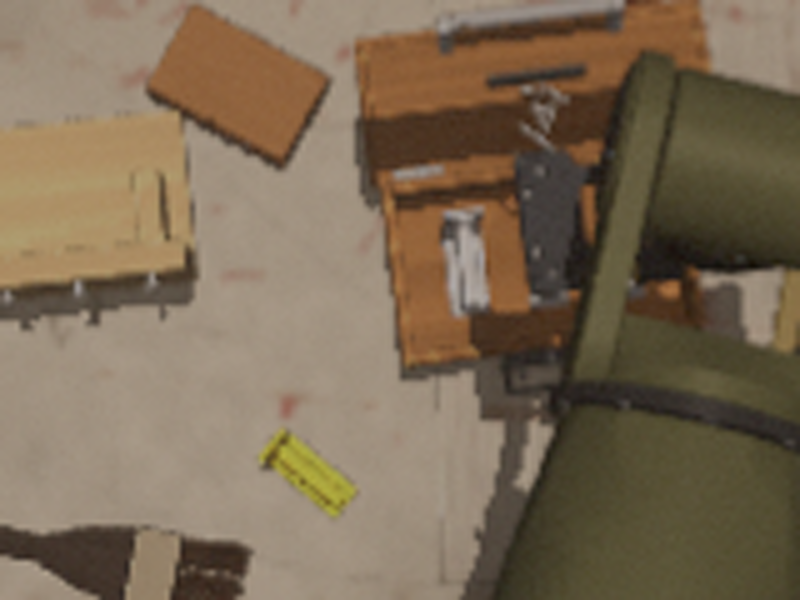

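carry_out(series=[{"x": 0.006,"y": 0.015,"z": -0.018,"turn": 10,"fingers": 0.28},{"x": 0.012,"y": 0.03,"z": -0.018,"turn": 20,"fingers": 0.28},{"x": 0.018,"y": 0.045,"z": -0.018,"turn": 30,"fingers": 0.28},{"x": 0.024,"y": 0.06,"z": -0.018,"turn": 40,"fingers": 0.28},{"x": 0.03,"y": 0.08,"z": -0.018,"turn": 50,"fingers": 0.28},{"x": 0.036,"y": 0.1,"z": -0.018,"turn": 60,"fingers": 0.28},{"x": 0.04,"y": 0.115,"z": -0.018,"turn": 70,"fingers": 0.28},{"x": 0.045,"y": 0.125,"z": -0.018,"turn": 80,"fingers": 0.28},{"x": 0.0495,"y": 0.137,"z": -0.018,"turn": 90,"fingers": 0.28},{"x": 0.0495,"y": 0.137,"z": -0.018,"turn": 90,"fingers": 0.28},{"x": 0.0495,"y": 0.137,"z": -0.018,"turn": 90,"fingers": 0.28}])

```text
t: 36.78
position: [0.6763, -0.0416, 0.2797]
ee_rot: [[0.994, 0.105, -0.001], [0.105, -0.994, 0.0], [-0.001, -0.0, -1.0]]
force: [0.1, 0.7, 1.1]
opening: 0.0264
```

```bash
python3 - <<'E'
from fit import *
go(.6767,-.0413,.1888,5.84)
f=5;x,y,w,h=230,80,140,120
im=cv2.resize(s["pixels"][y:y+h,x:x+w],None,fx=f,fy=f,interpolation=cv2.INTER_CUBIC);cv2.imwrite("pics/g7.png",im)
E
```

```text
shift [ 0.0004 -0.0003  0.0915] turn 0.1 | cur [ 0.6764 -0.0417  0.2803] yaw 6.0 t 36.875 F [0.2 0.5 0.2] op 0.0266
```

View pics/g7.png

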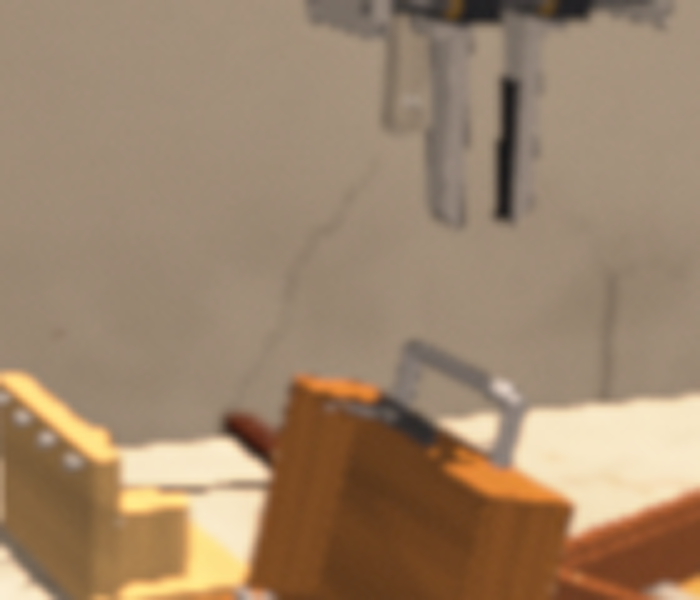

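carry_out(force=15, series=[{"x": 0,"y": 0,"z": 0.03,"turn": 0,"fingers": 0.28},{"x": 0,"y": 0,"z": 0.055,"turn": 0,"fingers": 0.28},{"x": 0,"y": 0,"z": 0.075,"turn": 0,"fingers": 0.28},{"x": 0,"y": 0,"z": 0.087,"turn": 0,"fingers": 0.28},{"x": 0,"y": 0,"z": 0.091,"turn": 0,"fingers": 0.28},{"x": 0,"y": 0,"z": 0.091,"turn": 0,"fingers": 0.28},{"x": 0,"y": 0,"z": 0.091,"turn": 0,"fingers": 0},{"x": 0,"y": 0,"z": 0.091,"turn": 0,"fingers": 0},{"x": 0,"y": 0,"z": 0.091,"turn": 0,"fingers": 0},{"x": 0,"y": 0,"z": 0.091,"turn": 0,"fingers": 0}])

```text
t: 38.12
position: [0.6769, -0.0415, 0.1899]
ee_rot: [[0.995, 0.102, 0.001], [0.102, -0.995, -0.0], [0.001, 0.0, -1.0]]
force: [1.1, 0.0, 2.7]
opening: 0.0093
```

carry_out(series=[{"x": -0.007,"y": 0,"z": -0.004,"turn": 0,"fingers": 0},{"x": -0.019,"y": 0,"z": -0.008,"turn": 0,"fingers": 0},{"x": -0.03,"y": 0,"z": -0.011,"turn": 0,"fingers": 0},{"x": -0.046,"y": 0,"z": -0.014,"turn": 0,"fingers": 0},{"x": -0.062,"y": 0,"z": -0.015,"turn": 0,"fingers": 0},{"x": -0.077,"y": 0,"z": -0.015,"turn": 0,"fingers": 0},{"x": -0.093,"y": 0,"z": -0.013,"turn": 0,"fingers": 0},{"x": -0.093,"y": 0,"z": -0.013,"turn": 0,"fingers": 0}])

```text
t: 39.12
position: [0.5834, -0.0511, 0.2028]
ee_rot: [[0.995, 0.101, -0.0], [0.101, -0.995, -0.0], [-0.0, 0.0, -1.0]]
force: [-0.4, -0.3, 1.2]
opening: 0.0091
```

carry_out(series=[{"x": -0.015,"y": 0,"z": 0.004,"turn": 0,"fingers": 0},{"x": -0.029,"y": 0,"z": 0.009,"turn": 0,"fingers": 0},{"x": -0.044,"y": 0,"z": 0.015,"turn": 0,"fingers": 0},{"x": -0.058,"y": 0,"z": 0.023,"turn": 0,"fingers": 0},{"x": -0.071,"y": 0,"z": 0.032,"turn": 0,"fingers": 0},{"x": -0.083,"y": 0,"z": 0.042,"turn": 0,"fingers": 0},{"x": -0.093,"y": 0,"z": 0.054,"turn": 0,"fingers": 0},{"x": -0.103,"y": 0,"z": 0.067,"turn": 0,"fingers": 0},{"x": -0.109,"y": 0,"z": 0.077,"turn": 0,"fingers": 0},{"x": -0.114,"y": 0,"z": 0.085,"turn": 0,"fingers": 0},{"x": -0.114,"y": 0,"z": 0.085,"turn": 0,"fingers": 0}])

```text
t: 40.5
position: [0.4707, -0.0626, 0.1171]
ee_rot: [[0.995, 0.101, -0.001], [0.101, -0.995, -0.0], [-0.001, -0.0, -1.0]]
force: [-1.5, -2.8, -0.4]
opening: 0.0094
```

```bash
python3 - <<'E'
from fit import *
f=5;x,y,w,h=190,120,160,120
im=cv2.resize(s["pixels"][y:y+h,x:x+w],None,fx=f,fy=f,interpolation=cv2.INTER_CUBIC);cv2.imwrite("pics/g8.png",im)
E
```

```text
(no output)
```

View pics/g8.png

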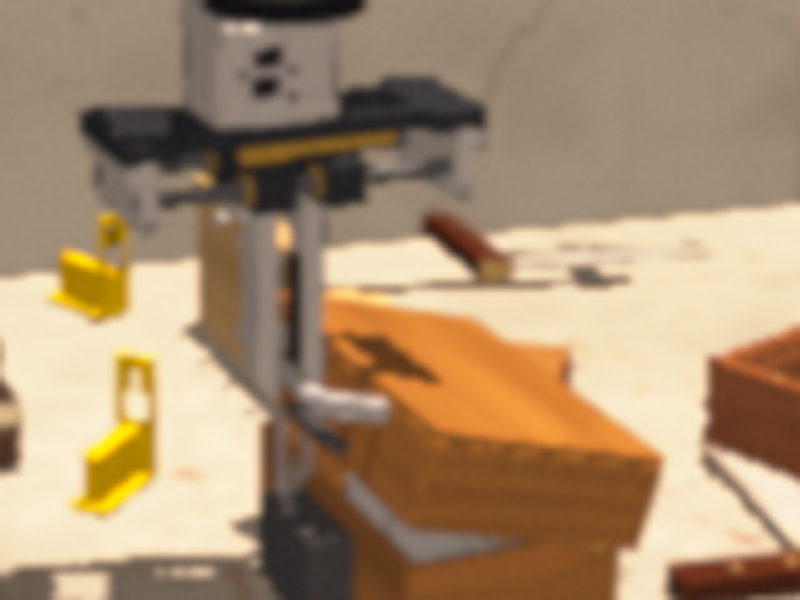

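```bash
python3 - <<'E'
from fit import *
f=10;x,y,w,h=245,190,80,60
im=cv2.resize(s["pixels"][y:y+h,x:x+w],None,fx=f,fy=f,interpolation=cv2.INTER_CUBIC);cv2.imwrite("pics/g9.png",im)
E
```

```text
(no output)
```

View pics/g9.png

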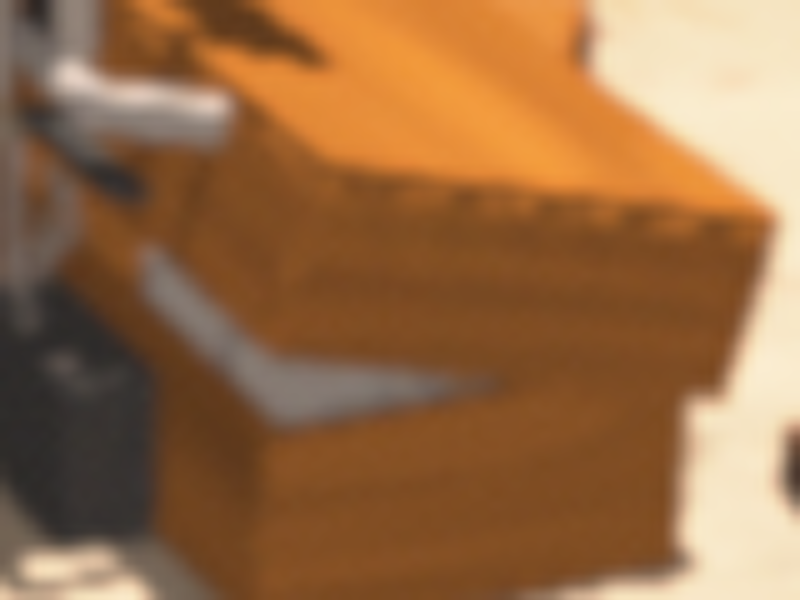

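The grey patch filling the gap at the near front corner could be a shifted bracket. I'll raise the lid again and check.

carry_out(series=[{"x": 0.006,"y": 0,"z": -0.01,"turn": 0,"fingers": 0},{"x": 0.012,"y": 0,"z": -0.02,"turn": 0,"fingers": 0},{"x": 0.022,"y": 0,"z": -0.033,"turn": 0,"fingers": 0},{"x": 0.032,"y": 0,"z": -0.045,"turn": 0,"fingers": 0},{"x": 0.044,"y": 0,"z": -0.055,"turn": 0,"fingers": 0},{"x": 0.057,"y": 0,"z": -0.064,"turn": 0,"fingers": 0},{"x": 0.071,"y": 0,"z": -0.072,"turn": 0,"fingers": 0},{"x": 0.086,"y": 0,"z": -0.079,"turn": 0,"fingers": 0},{"x": 0.1,"y": 0,"z": -0.083,"turn": 0,"fingers": 0},{"x": 0.114,"y": 0,"z": -0.086,"turn": 0,"fingers": 0},{"x": 0.114,"y": 0,"z": -0.086,"turn": 0,"fingers": 0}])

```text
t: 42.08
position: [0.5851, -0.0504, 0.2043]
ee_rot: [[0.995, 0.102, 0.002], [0.102, -0.995, 0.001], [0.002, -0.0, -1.0]]
force: [-0.8, 0.9, 5.4]
opening: 0.0094
```

```bash
python3 - <<'E'
from fit import *
f=6;x,y,w,h=235,150,110,95
im=cv2.resize(s["pixels"][y:y+h,x:x+w],None,fx=f,fy=f,interpolation=cv2.INTER_CUBIC);cv2.imwrite("pics/h1.png",im)
go(.45,-.06,.2,5.84)
E
```

```text
shift [-0.1348 -0.0042  0.004 ] turn 0.0 | cur [ 0.5845 -0.0504  0.2042] yaw 5.8 t 42.175 F [-1.5  0.2  4.6] op 0.0095
```

View pics/h1.png

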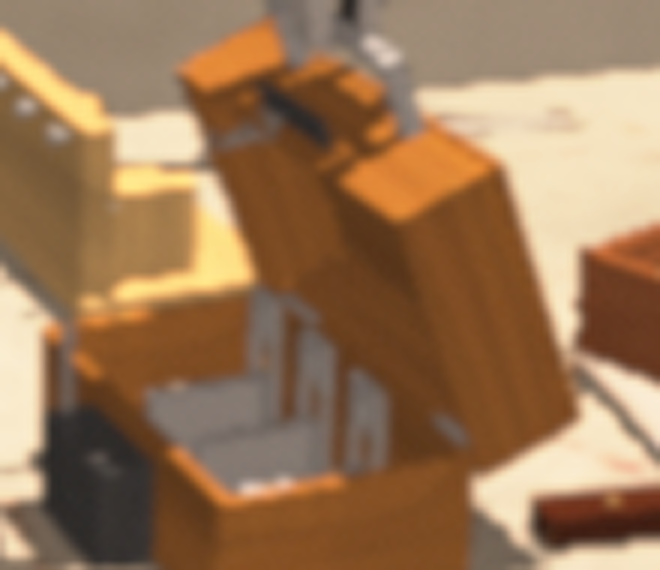

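Nothing has shifted: all three brackets stand upright, and the grey patch was their webs seen through the gap. Closing the lid again.

carry_out(series=[{"x": -0.015,"y": 0,"z": 0.004,"turn": 0,"fingers": 0},{"x": -0.029,"y": 0,"z": 0.009,"turn": 0,"fingers": 0},{"x": -0.044,"y": 0,"z": 0.015,"turn": 0,"fingers": 0},{"x": -0.058,"y": 0,"z": 0.023,"turn": 0,"fingers": 0},{"x": -0.071,"y": 0,"z": 0.032,"turn": 0,"fingers": 0},{"x": -0.083,"y": 0,"z": 0.042,"turn": 0,"fingers": 0},{"x": -0.093,"y": 0,"z": 0.054,"turn": 0,"fingers": 0},{"x": -0.103,"y": 0,"z": 0.067,"turn": 0,"fingers": 0},{"x": -0.109,"y": 0,"z": 0.077,"turn": 0,"fingers": 0},{"x": -0.115,"y": 0,"z": 0.087,"turn": 0,"fingers": 0},{"x": -0.115,"y": 0,"z": 0.087,"turn": 0,"fingers": 0}])

```text
t: 43.55
position: [0.4695, -0.0625, 0.1159]
ee_rot: [[0.995, 0.101, -0.001], [0.101, -0.995, 0.0], [-0.001, -0.0, -1.0]]
force: [-1.7, -0.8, 1.0]
opening: 0.0095
```

carry_out(series=[{"x": 0,"y": 0,"z": 0,"turn": 0,"fingers": 0.28},{"x": 0,"y": 0,"z": 0,"turn": 0,"fingers": 0.28},{"x": 0,"y": 0,"z": 0,"turn": 0,"fingers": 0.28},{"x": 0,"y": 0,"z": -0.015,"turn": 0,"fingers": 0.28},{"x": 0,"y": 0,"z": -0.04,"turn": 0,"fingers": 0.28},{"x": 0,"y": 0,"z": -0.07,"turn": 0,"fingers": 0.1},{"x": 0.02,"y": 0,"z": -0.08,"turn": 0,"fingers": 0},{"x": 0.037,"y": 0,"z": -0.08,"turn": 0,"fingers": 0},{"x": 0.037,"y": 0,"z": -0.08,"turn": 0,"fingers": 0}])

```text
t: 44.68
position: [0.507, -0.0587, 0.1971]
ee_rot: [[0.995, 0.102, 0.001], [0.102, -0.995, -0.0], [0.001, 0.0, -1.0]]
force: [0.1, 0.0, -0.6]
opening: 0.0005
```

```bash
python3 - <<'E'
from fit import *
f=6;x,y,w,h=215,140,130,100
im=cv2.resize(s["pixels"][y:y+h,x:x+w],None,fx=f,fy=f,interpolation=cv2.INTER_CUBIC);cv2.imwrite("pics/h2.png",im)
go(*inw(CASE,-.045,0),.096,5.84)
E
```

```text
shift [ 1.000e-04 -2.000e-04  1.007e-01] turn -0.0 | cur [ 0.5062 -0.0588  0.1967] yaw 5.8 t 44.775 F [0.4 0.2 0.5] op 0.0007
```

View pics/h2.png

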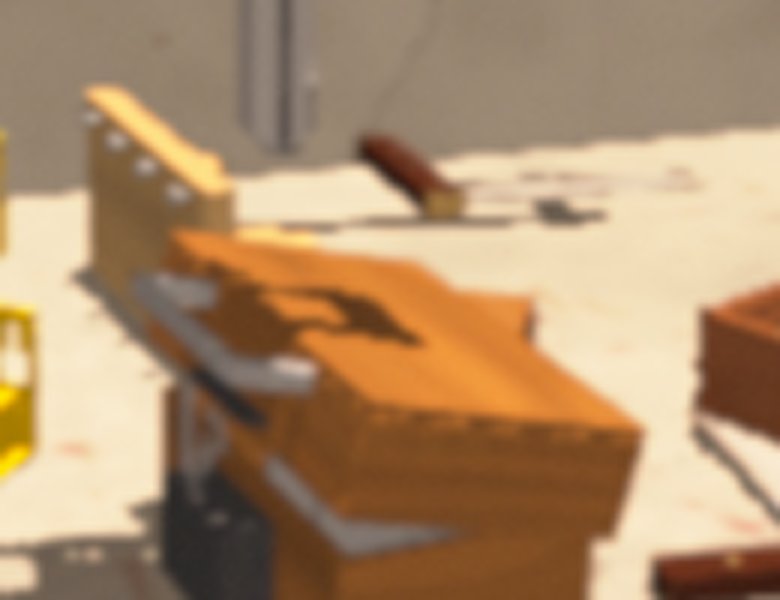

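carry_out(series=[{"x": 0,"y": 0,"z": 0.04,"turn": 0,"fingers": 0},{"x": 0,"y": 0,"z": 0.06,"turn": 0,"fingers": 0},{"x": 0,"y": 0,"z": 0.072,"turn": 0,"fingers": 0},{"x": 0,"y": 0,"z": 0.082,"turn": 0,"fingers": 0},{"x": 0,"y": 0,"z": 0.09,"turn": 0,"fingers": 0},{"x": 0,"y": 0,"z": 0.095,"turn": 0,"fingers": 0},{"x": 0,"y": 0,"z": 0.098,"turn": 0,"fingers": 0},{"x": 0,"y": 0,"z": 0.1,"turn": 0,"fingers": 0},{"x": 0,"y": 0,"z": 0.101,"turn": 0,"fingers": 0},{"x": 0,"y": 0,"z": 0.101,"turn": 0,"fingers": 0}])

```text
t: 46.02
position: [0.5063, -0.059, 0.0963]
ee_rot: [[0.995, 0.101, 0.0], [0.101, -0.995, -0.0], [0.0, 0.0, -1.0]]
force: [-2.6, 0.2, 3.8]
opening: 0.0009
```

carry_out(series=[{"x": 0,"y": 0,"z": 0.001,"turn": 0,"fingers": 0},{"x": 0,"y": 0,"z": 0.0015,"turn": 0,"fingers": 0},{"x": 0,"y": 0,"z": 0.0015,"turn": 0,"fingers": 0}])

```text
t: 46.4
position: [0.5061, -0.059, 0.0952]
ee_rot: [[0.995, 0.101, -0.001], [0.101, -0.995, -0.0], [-0.001, 0.0, -1.0]]
force: [-10.7, 0.1, 14.6]
opening: 0.0004
```

carry_out(series=[{"x": 0,"y": 0,"z": -0.01,"turn": 0,"fingers": 0},{"x": 0,"y": 0,"z": -0.03,"turn": 0,"fingers": 0},{"x": 0,"y": 0,"z": -0.07,"turn": 0,"fingers": 0},{"x": 0,"y": 0,"z": -0.12,"turn": 0,"fingers": 0},{"x": -0.05,"y": 0,"z": -0.15,"turn": 0,"fingers": 0},{"x": -0.05,"y": 0,"z": -0.15,"turn": 0,"fingers": 0},{"x": -0.05,"y": 0,"z": -0.15,"turn": 0,"fingers": 0},{"x": -0.05,"y": 0,"z": -0.15,"turn": 0,"fingers": 0}])

```text
t: 47.4
position: [0.4572, -0.0638, 0.243]
ee_rot: [[0.995, 0.102, -0.002], [0.102, -0.995, 0.0], [-0.002, -0.001, -1.0]]
force: [0.3, 0.5, -0.5]
opening: 0.0007
```

```bash
python3 - <<'E'
from lid import *
f=6;x,y,w,h=195,140,130,100
P=np.array([(63,101,100),(63,-101,100),(-63,-101,100),(-63,101,100)])/1e3
im=cv2.resize(s["pixels"][y:y+h,x:x+w],None,fx=f,fy=f,interpolation=cv2.INTER_CUBIC)
for th,c in((0,(0,255,0)),(-.03,(255,0,0))):
    for a in (proj(s,lidpts(th,.06,P))-[x,y]+.5)*f: cv2.circle(im,tuple(int(v) for v in a),5,c,1)
cv2.imwrite("pics/h3.png",im)
im=cv2.resize(t["pixels"][140:270,120:330],None,fx=3.8,fy=3.8,interpolation=cv2.INTER_CUBIC);cv2.imwrite("pics/h4.png",im)
E
```

```text
(no output)
```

View pics/h3.png

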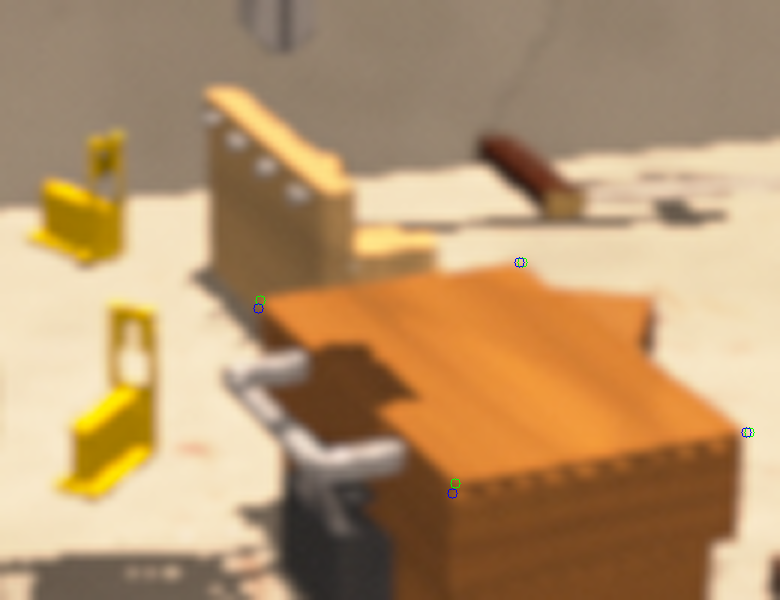

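View pics/h4.png

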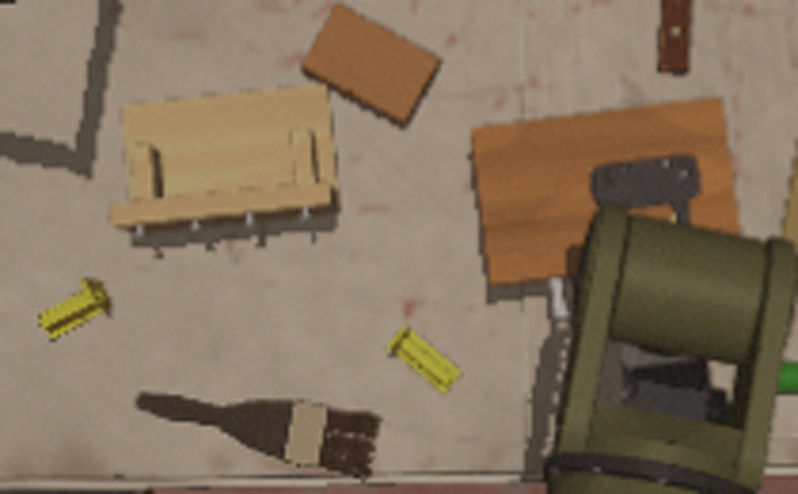

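carry_out(series=[{"x": 0,"y": 0,"z": 0,"turn": 0,"fingers": 0},{"x": 0,"y": 0,"z": 0,"turn": 0,"fingers": 0},{"x": 0,"y": 0,"z": 0,"turn": 0,"fingers": 0},{"x": 0,"y": 0,"z": 0,"turn": 0,"fingers": 0},{"x": 0,"y": 0,"z": 0,"turn": 0,"fingers": 0},{"x": 0,"y": 0,"z": 0,"turn": 0,"fingers": 0},{"x": 0,"y": 0,"z": 0,"turn": 0,"fingers": 0},{"x": 0,"y": 0,"z": 0,"turn": 0,"fingers": 0}])

```text
t: 48.5
position: [0.4569, -0.0639, 0.244]
ee_rot: [[0.995, 0.101, 0.0], [0.101, -0.995, -0.0], [0.0, 0.0, -1.0]]
force: [-0.9, -0.9, 0.0]
opening: 0.0003
```

```bash
python3 - <<'E'
from h import *
a=cv2.imread("pics/side0.png").astype(int)
p=capture("side")["pixels"];
print("case region diff vs start",np.abs(p[180:250,260:330].astype(int)-a[180:250,260:330]).mean())
cv2.imwrite("pics/h5.png",cv2.resize(p[145:265,170:330],None,fx=5,fy=5,interpolation=cv2.INTER_CUBIC))
E
```

```text
case region diff vs start 4.658707482993197
```

View pics/h5.png

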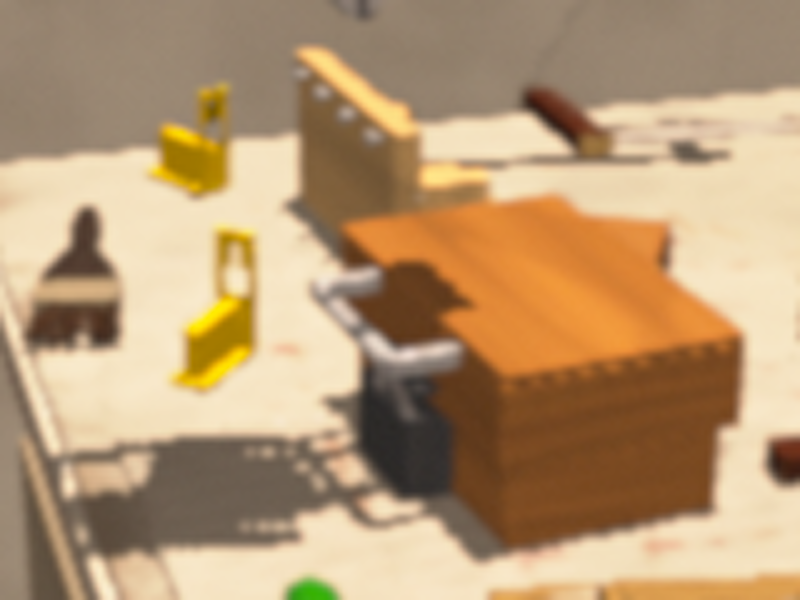

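The lid sits as it did at the start: front corner at crop (505,378), handle at (385,350). The arm is clear of everything.

```bash
python3 -c "
from station import *
print(sign_off())"
```

```text
the job is handed in; nothing more can be done
None
```

All three grey brackets are in the case and the lid is latched shut. The job was handed in at about 48.5 s; `sign_off` gives no verdict.

**What I did:** I released the push latch, folded the lid back to about 1.8 rad, and took the brackets off the board one by one. I stood them side by side in the case, then folded the lid down and pressed it until it latched.

**What didn't go smoothly:**
- **First latch press:** it went only about 4 mm down and did not release the latch. The second press, to about 6.6 mm, did.
- **Closing the lid:** a grey patch in the gap looked like a shifted bracket, so I raised the lid once more to check. All three were standing upright and the patch was just their webs, so I closed it again.

**Last checks:**
- **Lid:** about 2 s after the press, its outline still matched the latched position, within about a pixel.
- **Brackets:** the board is empty. With the lid closed I could not see the brackets again, so their position rests on the view just before closing.
- **Other things:** the sanding block and brush look unmoved. I didn't check the screwdriver closely, but it shows in the same place in the last pictures. The yellow look-alikes were not touched.

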